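# Free the drift key from beside the vise and hang it up

## Robot

A 7-joint arm with a two-finger parallel gripper is mounted at the origin on the work surface. World frame = base frame: x ahead of the robot, y to its left, z up, the work surface at z = 0. Lengths are in m, angles in rad, forces in N, time in s.
With the tool pointing down it reaches from about 0.4 to 0.875 m from the base axis. Payload 19.3 kg.
Tool frame: the origin (TCP) lies at the very end of the fingers, on their centre line; the grasp point (between the pads) lies 19 mm behind it; z points along the fingers, y is the direction in which the jaws open and shut (so a half turn about z gives the same grasp; the last joint's range is limited). The gripper opens to 85 mm and grips with 20 to 120 N. Pads are 22 mm wide; open, the fingers measure 114 mm over their backs; the gripper's body (76 mm by 85 mm) begins 54 mm behind the grasp point. The pads swing forward as they close: fully open they stand 13 mm farther back than shut.
Start: joints at [1.145, 0.521, -0.036, 1.599, 0.021, 1.021, -0.113], TCP at [0.218, -0.586, 0.231] pointing down, gripper open.
Joint ranges: [-2.91, 2.91], [-0.3, 2.13], [-1.5, 1.42], [0.17, 2.43], [-1.26, 4.41], [0.16, 1.93], [-2.52, 2.52]. Speed limits (rad/s): [1.89, 1.89, 2.39, 2.39, 3.01, 3.01, 3.01].

## Interface

Orientations are given as [roll, pitch, yaw] about the fixed x, y, z axes, in that order (R = Rz(yaw) Ry(pitch) Rx(roll)).
In Python, from workcell import bot gives the robot as it stands.
- The arm moves only by the tool apply_moves, never from a script. Its argument "commands" is a list of rows, each an object with "travel": the shift along the tool's x, y, z in m, a list of three; "twist": the turn, a rotation vector about the tool's x, y, z in degrees, a list of three; "claw": the finger opening in m, from 0 to 0.0854. A call has 1 to 10 rows; each row is the pose to reach, as a shift and turn from the pose commanded when the call began, along the tool's axes at that moment; what a row does not reach only later rows make up. A row lasts 1/10 s, in which the tool goes at most 50 mm and 8.59 degrees, less where a joint would pass 70% of its speed; a pose out of reach is approached as far as the arm can. A call with a gripper value outside its range is refused whole. The fingers move at their own pace and stop on an object; "force" is the grip in N (left out, the last holds). Time passes only in rows, so rows that repeat a pose let the fingers close. It gives the time, the measured TCP pose, the force and the opening at its end, in the units of the state.
- bot.observe(): the state, without advancing time (a new reading comes with each control period).
- bot.grab_frame(name): name is "side" or "top"; returns a dict with "frame" (384x512x3 uint8, blue, green, red), "fx", "fy", "cx", "cy" (pixels), "dist" ([k1, k2, p1, p2, k3] as OpenCV has them; the pictures are not rectified), "pose" (4x4, takes a point from camera to world coordinates). Camera axes: x right, y up, looking along -z (the intrinsics and any distortion apply to the point x, -y, -z); pixel columns grow to the right and rows downward; lengths in m; the calibration is good to about 2 mm. A picture is of the moment at which its call begins. There is no depth.
- bot.job_done(): hands the job in, once; it reports no verdict.
The state is a dict: "clock": time; "qpos": joint angles; "qd": joint speeds; "joint_efforts": joint torques, N m; "position": TCP position; "tool_rot": TCP orientation; "force": force on the tool from outside, world axes, zero at the start; "moment": the same for the moment, N m; "grip_width": finger opening in m.
Only numpy, scipy, OpenCV 4.12 (cv2) and the standard library are available. Lean on these libraries where they do the work, as an engineer would, in place of code of your own. Each camera call takes 0.05 s, during which the arm holds its last target.

## Task

The flat steel drift key is lying tight along the side of the machine vise, where it cannot be gripped properly: without lifting it off the bench, push its eye end sideways, away from the vise, until the hole is about 80 mm out from the vise's side. Then pick it up and hang it by its hole on the one empty peg of the tool rack, well back from the peg's tip, and leave it hanging still and straight down. Leave everything else on the bench where it is.

Things in the scene. Friction and masses are not known exactly. Their poses are not given: they have to be found in the camera images.
- drift: Drift key: flat bright-steel bar 7 mm thick, about 220 g. Its head is a disc 38 mm across with a 22 mm through hole; the blade runs from the head along -x, 28 mm wide by the head, tapering to 16 mm at its end 165 mm from the hole's centre. Origin: on the hole's axis, on the underside as it lies at the start; x points from blade to head, z is the hole's axis.
- drift_eye (a point): Centre of the drift key's 22 mm hole, at mid thickness (3.5 mm above the origin). Axes as the drift's.
- drift_grip (a point): Point on the drift key's centre line, 65 mm from the hole's centre towards the blade, at mid thickness, at its centre of mass to about 10 mm; the blade is 26 mm wide here, a good place to grip.
- vise: Grey machine vise, fixed. Origin under the centre of its base, z up. Base 180 mm long (x), 120 mm wide (y), 20 mm high; on it a body 160 x 84 mm to 40 mm high and two jaws 100 mm wide to 55 mm high; screw and cross handle stick out of the -x end to x = -150 mm, 45 mm high. The bench is free for 90 mm out from its +y side (y = 60 to 150 mm, where x is above -20 mm).
- vise_corner (a point): Corner of the vise's base at its +x end and +y side, at bench level; axes as the vise's. The drift key starts flat on the bench along the +y side of the base, 1 to 6 mm off it, head towards +x, the hole's centre 30 to 45 mm past this corner: only the head end sticks out. The bench beyond the base's +x end is free for 60 mm, so a finger can go down there behind the head.
- rack: Plywood tool rack, fixed, open frame: foot 100 x 340 mm, 12 mm high (x -30 to +70 mm), two posts at y = +-155 mm, crossbar 330 mm long, top at 263 mm, front face at x = 0. Origin on the bench below that face; -x is the front with the pegs, y runs along the bar. Three peg plates, 8 mm thick, 46 mm wide, 50 mm high, at y = -100, 0 and +100 mm; their order changes.
- peg: The one empty peg of the rack: a straight round steel bar 8 mm thick, sticking out 55 mm from its blue plate to the front and upwards, 30 degrees above level, with a round end. Origin: at the root, on the plate's face, 240 mm above the bench; z runs along the peg from root to tip, y is level and along the rack's bar.
- hung_spanner: Bystander, fixed: peg plate with a steel ring spanner hanging on it, 34 mm wide, down to 75 mm above the bench, 18 to 35 mm in front of the bar; its peg is like the empty one. Origin on the bench below it.
- hung_scraper: Bystander, fixed: peg plate with an orange-handled scraper hanging on it, 40 mm wide, down to 82 mm above the bench, 18 to 35 mm in front of the bar; its peg is like the empty one. Origin on the bench below it.
- tin: Loose bystander, leave alone: yellow jar with black lid, standing, 66 mm across, 80 mm high. Origin: middle of its underside.
- tape: Loose bystander, leave alone: blue roll of tape lying flat, 100 mm across, 48 mm high. Origin: middle of its underside.
- chuck: Loose bystander, leave alone: steel drill chuck with its taper arbor pointing up, 48 mm across, 100 mm high. Origin: middle of its underside.
- jar: Loose bystander, leave alone: clear jar with red lid, 66 mm across, 75 mm high. Origin: middle of its underside.
- wrench: Loose bystander, leave alone: steel open-ended wrench with a handle, lying flat beyond the vise, about 200 mm long along its x axis. Origin: middle of its underside, handle to -x.
- solvent: Loose bystander, leave alone: white can with red cap, standing, 68 mm across, 120 mm high. Origin: middle of its underside.
- cclamp: Loose bystander, leave alone: grey C-clamp lying flat, 130 x 130 mm, 20 mm high. Origin: middle of its underside.
There are look-alikes about, which are no part of the job. What is shaped like the drift but red is not meant.

How it is judged:
By the outcome, as a careful person would: the job done as asked, in the order asked, and still so for the second after the job is handed in, with the robot touching nothing.
It also fails if it takes over 58 s, if anything falls off the work surface, if the arm or the gripper's body presses on something with over 40 N, if the wrist force passes 120 N, or if a joint passes its speed limit or range.

## Working session

There is one attempt and no reset: what is moved stays moved. The work goes in short steps, Python scripts to look and compute and a tool call to move; the robot and the scene stay as the last step left them, time stands still between calls to the robot, and variables do not carry over. Pictures are saved under pics/ and viewed, and the job is handed in when it is done.

Besides the shell and the picture viewer there is one more tool, called after "Emit:" by a JSON object that holds its "op" and its "data", one argument or row to a line. apply_moves: Moves the arm, as the interface text tells. Its arguments: {"type":"object","properties":{"commands":{"type":"array"},"force":{"type":"number"}},"required":["commands"]}

```bash
ls; mkdir -p pics
python3 - <<'E'
from workcell import bot
import cv2
print(bot.observe())
for n in("side","top"):
    d=bot.grab_frame(n); cv2.imwrite(f"pics/{n}0.png",d["frame"]); print({k:v for k,v in d.items() if k!="frame"})
E
```

```text
pics
{'clock': 0.0, 'qpos': array([ 1.14479027,  0.52205455, -0.03634877,  1.59996374,  0.02119353,
        1.02111918, -0.11279178]), 'qd': array([ 0.00016581,  0.00081414,  0.00023758, -0.0008687 ,  0.00158871,
        0.00079492, -0.00038281]), 'joint_efforts': array([ 6.44838528e-04, -9.27101684e+01,  1.98048681e+00, -3.69917822e+01,
        1.79089140e-02,  8.32778140e-03,  7.61178853e-06]), 'position': array([ 0.21758183, -0.58555471,  0.23071609]), 'tool_rot': array([-3.14043440e+00,  6.63973695e-05,  3.55818684e-01]), 'force': array([-0.37167265, -0.16888937,  0.91490619]), 'moment': array([-0.0322468 , -0.02670967, -0.01960299]), 'grip_width': 0.08517658654663095}
{'fx': 446.7829516293096, 'fy': 446.7829516293096, 'cx': 257.78461657204275, 'cy': 190.61667194101582, 'dist': array([-0.08776433,  0.        ,  0.        ,  0.        ,  0.        ]), 'pose': array([[-0.81826116,  0.43113121, -0.3802296 ,  0.00334161],
       [-0.57461903, -0.59483559,  0.56212417,  0.65367342],
       [ 0.01617518,  0.67845154,  0.73446707,  1.06125522],
       [ 0.        ,  0.        ,  0.        ,  1.        ]])}
{'fx': 412.5976818184383, 'fy': 412.5976818184383, 'cx': 251.09650519577292, 'cy': 191.74945795491848, 'dist': array([-0.07627039,  0.        ,  0.        ,  0.        ,  0.        ]), 'pose': array([[ 0.01696903,  0.98633896, -0.16385207,  0.31096577],
       [-0.99980516,  0.01839153,  0.0071684 , -0.02414372],
       [ 0.01008397,  0.16369851,  0.98645887,  1.24380657],
       [ 0.        ,  0.        ,  0.        ,  1.        ]])}
```

View pics/side0.png

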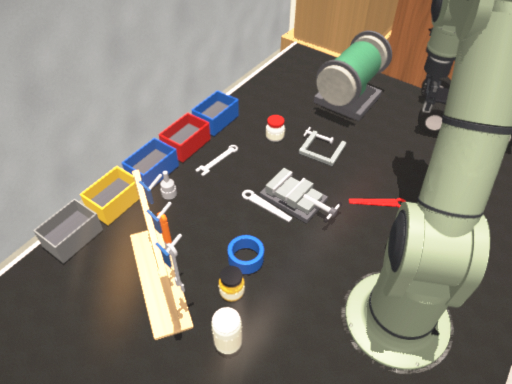

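View pics/top0.png

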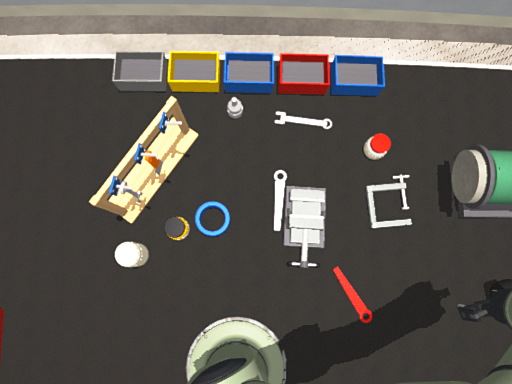

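Top: drift key head at about (280,176) and blade to (278,230); vise at (305,217); rack at upper left, with pegs at (170,122), (145,155), (125,188). I'll enlarge these.

```bash
cat > h.py <<'E'
import numpy as np, cv2
from workcell import bot
def K(d): return np.array([[d["fx"],0,d["cx"]],[0,d["fy"],d["cy"]],[0,0,1.]])
def ray(d,uv):
    n=cv2.undistortPoints(np.array(uv,float).reshape(-1,1,2),K(d),d["dist"]).reshape(-1,2)
    c=np.c_[n[:,0],-n[:,1],-np.ones(len(n))]
    P=d["pose"]; return P[:3,3],c@P[:3,:3].T
def plane(d,uv,z):
    o,r=ray(d,uv); return o+r*((z-o[2])/r[:,2])[:,None]
def proj(d,p):
    p=np.atleast_2d(p); P=d["pose"]; c=(p-P[:3,3])@P[:3,:3]
    c=c*[1,-1,-1]
    return cv2.projectPoints(c,np.zeros(3),np.zeros(3),K(d),d["dist"])[0].reshape(-1,2)
def tri(d1,u1,d2,u2):
    o1,r1=ray(d1,u1);o2,r2=ray(d2,u2);r1=r1[0];r2=r2[0]
    s=np.linalg.lstsq(np.c_[r1,-r2],o2-o1,rcond=None)[0]
    a=o1+s[0]*r1;b=o2+s[1]*r2
    return (a+b)/2,np.linalg.norm(a-b)
def crop(img,x0,y0,x1,y1,s,name):
    c=cv2.resize(img[y0:y1,x0:x1],None,fx=s,fy=s,interpolation=cv2.INTER_CUBIC); cv2.imwrite(name,c)
def load(n):
    import pickle; return pickle.load(open(n+".pkl","rb"))
def grab(tag,names=("side","top")):
    import pickle; o=[]
    for n in names:
        d=bot.grab_frame(n); pickle.dump(d,open(f"{n}{tag}.pkl","wb")); o.append(d)
    return o
E
python3 - <<'E'
from h import *
s,t=grab("0")
crop(t["frame"],250,150,350,275,6,"pics/t_v0.png") if 0 else crop(t["frame"],250,155,350,275,5,"pics/t_v0.png")
crop(t["frame"],80,90,210,230,4,"pics/t_r0.png")
crop(s["frame"],120,160,220,320,3.7,"pics/s_r0.png")
crop(s["frame"],225,160,345,230,6,"pics/s_v0.png")
E
```

```text
(no output)
```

View pics/t_v0.png

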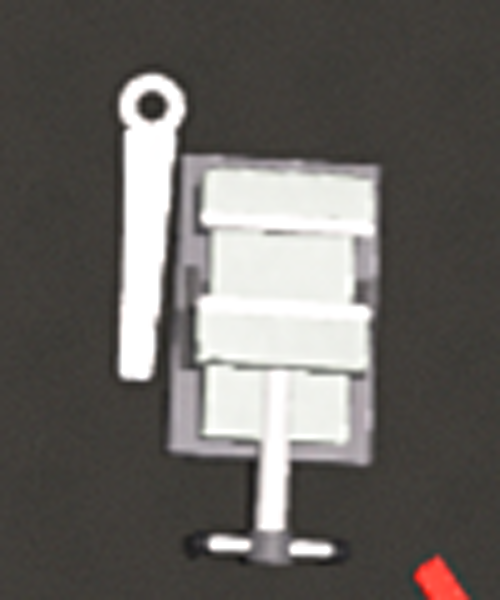

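View pics/t_r0.png

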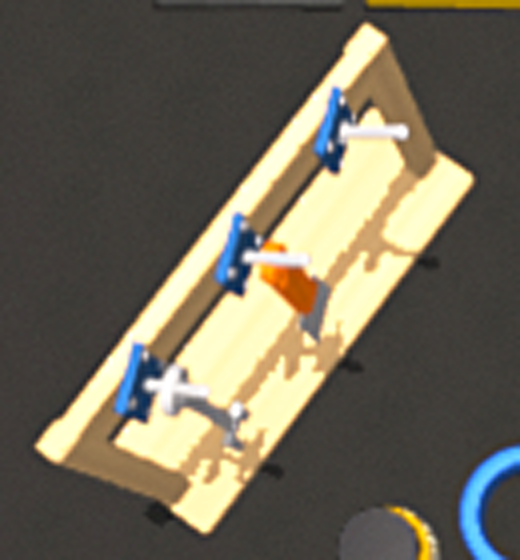

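View pics/s_r0.png

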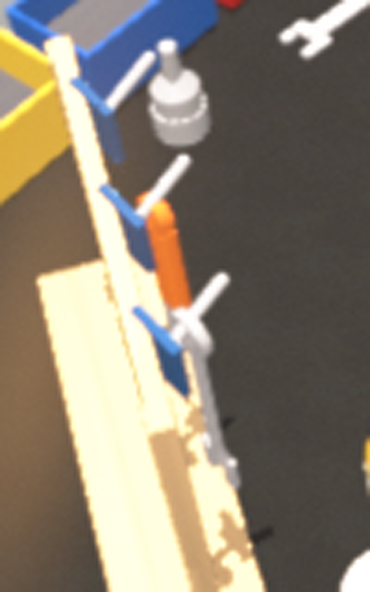

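View pics/s_v0.png

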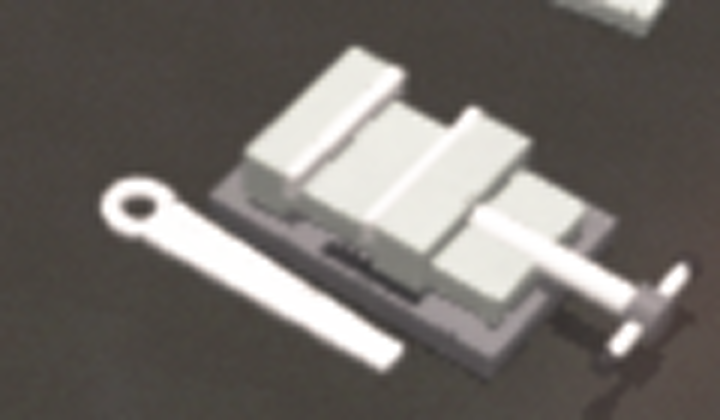

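Top crop: hole at about (280.3,176), vise +x+y corner at (286.8,186). The empty peg is the far one: root about (166,123), tip (181,123) in top; root (149,189), tip (161,175) in side.

Run:
```python
from h import *
s,t=load("side0"),load("top0")
np.set_printoptions(precision=4,suppress=True)
for d,x0,y0,x1,y1 in((t,268,162,290,240),(s,238,185,295,225)):
    f=d["frame"].astype(int); m=np.zeros(f.shape[:2],np.uint8); m[y0:y1,x0:x1]=(f[y0:y1,x0:x1].min(2)>170)*255
    n,l,st,c=cv2.connectedComponentsWithStats(m)
    print(st,c)
    i=1+np.argmax(st[1:,4]); mm=(l==i).astype(np.uint8)
    cs,h=cv2.findContours(mm,cv2.RETR_CCOMP,cv2.CHAIN_APPROX_NONE)
    for k,cc in enumerate(cs):
        print(k,len(cc),h[0][k], cc.reshape(-1,2).mean(0))
        if h[0][k][3]>=0: print("hole",plane(d,[cc.reshape(-1,2).mean(0)],.0035))
        else:
            p=plane(d,cc.reshape(-1,2),.006); box=cv2.minAreaRect(p[:,:2].astype(np.float32)*1000); print(box)
            ys,xs=np.nonzero(mm); q=plane(d,np.c_[xs,ys],.006)[:,:2]; u=np.linalg.svd(q-q.mean(0))[2][0]; print("axis",u*np.sign(u[0]),q.mean(0))
def T(a,x0,y0,k): return [[a[0]/k+x0,a[1]/k+y0]]
# corner of vise: base top corner z .02
print("tri hole",tri(t,T((152,105),250,155,5),s,T((139,206),225,160,6)))
for nm,a in dict(tl=(184,155),tr=(381,163),bl=(169,452),br=(371,464)).items(): print(nm,plane(t,T(a,250,155,5),.02))
for nm,a in dict(tl=(212,193),bl=(488,360),br=(617,219)).items(): print('s',nm,plane(s,T(a,225,160,6),.02))
for nm,a,b in(("root",(345,131),(108,107)),("tip",(405,131),(152,55)),("root2",(246,256),(140,214)),("tip2",(306,260),(186,158)),("root3",(148,384),None),("tip3",(207,392),(225,277))):
    if b: print(nm,tri(t,T(a,80,90,4),s,T(b,120,160,3.7)))
# rack bar: foot corners z=.012
for a in((473,180),(206,533)): print("foot",plane(t,T(a,80,90,4),.012))
for a in((368,24),(386,38),(38,445),(62,460)): print("bar",plane(t,T(a,80,90,4),.263))
```

```text
[[     0      0    512    384 196108]
 [   274    170     13     61    488]
 [   289    215      1      1      1]
 [   289    220      1      3      3]
 [   289    226      1      1      1]
 [   285    232      1      2      2]
 [   285    235      1      4      4]
 [   287    239      1      1      1]] [[255.4406 191.4802]
 [278.6025 198.5287]
 [289.     215.    ]
 [289.     221.    ]
 [289.     226.    ]
 [285.     232.5   ]
 [285.     236.5   ]
 [287.     239.    ]]
0 130 [-1 -1  1 -1] [278.5308 199.5538]
((493.874755859375, -121.44229125976562), (184.29171752929688, 36.85704803466797), 0.43233522772789)
axis [ 0.9985 -0.054 ] [ 0.4976 -0.117 ]
1 20 [-1 -1 -1  0] [279.95 175.85]
hole [[ 0.5681 -0.1209  0.0035]]
[[     0      0    512    384 195987]
 [   266    185     14      5     39]
 [   275    185     20     17    214]
 [   242    190     50     32    368]] [[255.4436 191.4768]
 [272.6154 186.2564]
 [286.8692 191.2383]
 [265.4728 204.5707]]
0 104 [-1 -1  1 -1] [265.6827 204.7596]
((494.6807556152344, -123.21614074707031), (184.8756103515625, 37.7579460144043), 0.33963787555694
[... 263 characters left out ...]
[ 0.3556 -0.1322  0.02  ]]
br [[ 0.3503 -0.252   0.02  ]]
s tl [[ 0.532  -0.1425  0.02  ]]
s bl [[ 0.3553 -0.1305  0.02  ]]
s br [[ 0.349  -0.2522  0.02  ]]
root (array([0.6479, 0.1852, 0.2478]), np.float64(0.002440651451638187))
tip (array([0.6422, 0.1441, 0.267 ]), np.float64(0.0018699130490345613))
root2 (array([0.5644, 0.2418, 0.2505]), np.float64(0.003504482285690235))
tip2 (array([0.5586, 0.2003, 0.2693]), np.float64(0.0014819088059481859))
tip3 (array([0.4761, 0.256 , 0.2681]), np.float64(0.0015600138807818323))
foot [[0.6909 0.1338 0.012 ]]
foot [[0.4131 0.3241 0.012 ]]
bar [[0.7147 0.1721 0.263 ]]
bar [[0.7055 0.1603 0.263 ]]
bar [[0.4433 0.3593 0.263 ]]
bar [[0.4344 0.3438 0.263 ]]
```

```bash
cat >> h.py <<'E'
from scipy.spatial.transform import Rotation as Ro
def conv(target,rpy=None,R=None,cur=None):
    s=bot.observe(); p=np.array(s["position"]); R0=Ro.from_euler("xyz",s["tool_rot"])
    R1=R if R is not None else (Ro.from_euler("xyz",rpy) if rpy is not None else R0)
    print("travel",np.round(R0.inv().apply(np.array(target)-p),4),"twist",np.round((R0.inv()*R1).as_rotvec(degrees=True),2))
E
python3 - <<'E'
from h import *
conv([.562,-.168,.12],[np.pi,0,-.056])
conv([.562,-.168,.02],[np.pi,0,-.056])
t=load("top0"); f=t["frame"]
for n,uv,z in(("chuck base",(236,115),0.03),("tin lid",(177,228),.08),("tape",(212,219),.048),("wrench",(303,120),.0),("jar",(379,143),.07),("solv",(129,254),.12)): print(n,plane(t,[uv],z))
E
```

```text
travel [ 0.4683 -0.2715  0.1111] twist [-4.00e-02  1.00e-02  2.36e+01]
travel [ 0.4683 -0.2714  0.2111] twist [-4.00e-02  1.00e-02  2.36e+01]
chuck base [[0.75167384 0.01767284 0.03      ]]
tin lid [[0.39670406 0.17469486 0.08      ]]
tape [[0.42720206 0.07941726 0.048     ]]
wrench [[ 0.75059959 -0.19340247  0.        ]]
jar [[ 0.66013666 -0.4109251   0.07      ]]
solv [[0.32059169 0.29542449 0.12      ]]
```

Emit:
{"op": "apply_moves", "data": {
  "commands": [
    {"travel": [0.043,-0.025,0],"twist": [0,0,5],"claw": 0},
    {"travel": [0.086,-0.05,0],"twist": [0,0,10],"claw": 0},
    {"travel": [0.129,-0.075,0],"twist": [0,0,15],"claw": 0},
    {"travel": [0.172,-0.1,0],"twist": [0,0,20],"claw": 0},
    {"travel": [0.215,-0.125,0],"twist": [0,0,23.6],"claw": 0},
    {"travel": [0.258,-0.15,0],"twist": [0,0,23.6],"claw": 0},
    {"travel": [0.301,-0.175,0],"twist": [0,0,23.6],"claw": 0},
    {"travel": [0.344,-0.2,0.02],"twist": [0,0,23.6],"claw": 0},
    {"travel": [0.387,-0.225,0.04],"twist": [0,0,23.6],"claw": 0},
    {"travel": [0.43,-0.25,0.06],"twist": [0,0,23.6],"claw": 0}
  ],
  "force": 40
}}

```text
clock: 1.2
position: [0.5283, -0.2079, 0.1748]
tool_rot: [3.141, -0.0, -0.056]
force: [0.9, -1.2, 0.0]
grip_width: -0.0001
```

Run:
```python
from h import *
conv([.562,-.168,.04],[np.pi,0,-.056])
print(bot.observe())
```

```text
travel [ 0.0314 -0.0417  0.1348] twist [ 0.01 -0.02 -0.02]
{'clock': 1.2, 'qpos': array([ 0.30927959,  0.49822574, -0.05346084,  1.80814435,  0.03445128,
        0.83573257, -1.38785897]), 'qd': array([-0.73135995,  0.43295664, -0.05695912, -0.17658688,  0.07065569,
       -0.25503517, -0.822478  ]), 'joint_efforts': array([  7.46795967, -93.17331076,   0.66793643, -28.86520028,
        -0.33220969,   0.99065814,   2.61156723]), 'position': array([ 0.52826365, -0.20789749,  0.1747791 ]), 'tool_rot': array([ 3.14149874e+00, -3.73766274e-04, -5.62708947e-02]), 'force': array([ 0.91265764, -1.22033825,  0.00659705]), 'moment': array([-0.06127686, -0.05835832, -0.04501674]), 'grip_width': -0.00012655320148756834}
```

Emit:
{"op": "apply_moves", "data": {
  "commands": [
    {"travel": [0.026,-0.035,0.02],"twist": [0,0,0],"claw": 0},
    {"travel": [0.026,-0.035,0.06],"twist": [0,0,0],"claw": 0},
    {"travel": [0.026,-0.035,0.1],"twist": [0,0,0],"claw": 0},
    {"travel": [0.026,-0.035,0.13],"twist": [0,0,0],"claw": 0},
    {"travel": [0.026,-0.035,0.13],"twist": [0,0,0],"claw": 0}
  ]
}}

```text
clock: 1.7
position: [0.553, -0.1753, 0.0419]
tool_rot: [-3.14, 0.006, -0.056]
force: [-0.5, -0.4, 0.6]
grip_width: -0.0005
```

Run:
```python
from h import *
conv([.562,-.168,.003],[np.pi,0,-.056])
s,t=grab("1")
crop(t["frame"],240,140,340,240,6,"pics/t1.png")
crop(s["frame"],215,130,345,230,6,"pics/s1.png")
print(bot.observe()["position"])
```

```text
travel [ 0.0088 -0.0077  0.0388] twist [-0.06  0.34  0.02]
[ 0.55530204 -0.17608429  0.04583876]
```

View pics/t1.png

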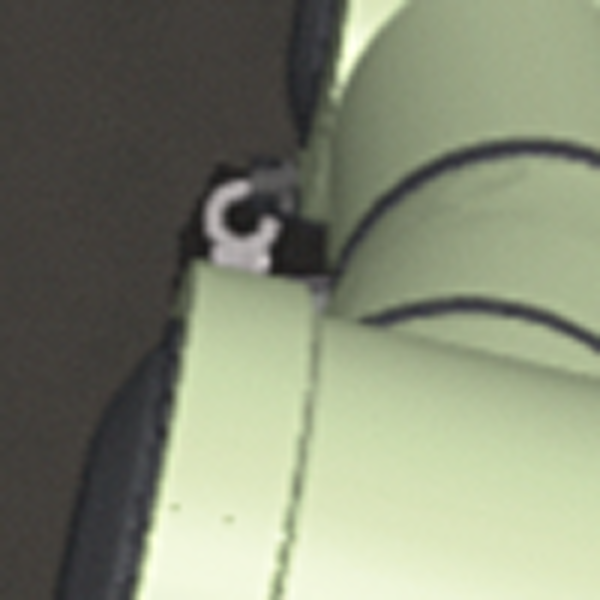

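View pics/s1.png

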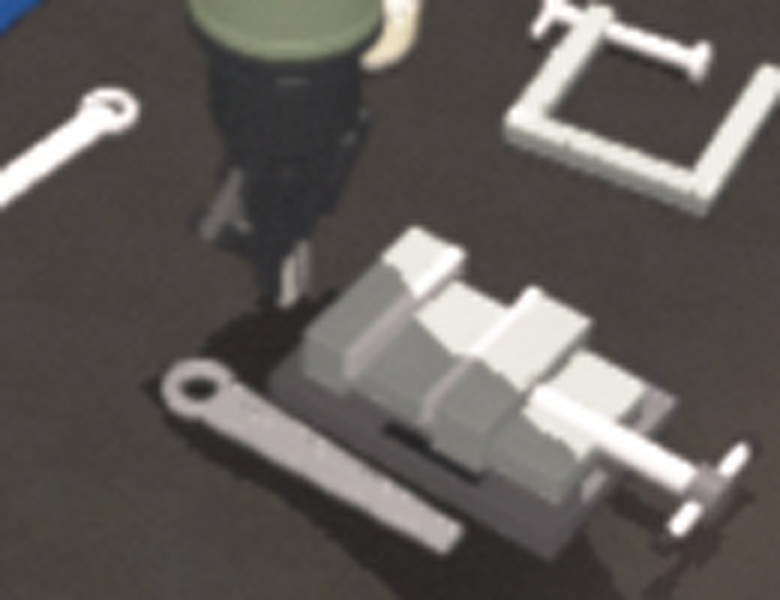

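Emit:
{"op": "apply_moves", "data": {
  "commands": [
    {"travel": [0,0,0],"twist": [0,0,0],"claw": 0}
  ]
}}

```text
clock: 1.9
position: [0.5562, -0.1764, 0.0471]
tool_rot: [3.141, -0.002, -0.056]
force: [0.4, -0.2, 0.2]
grip_width: -0.0001
```

Run:
```python
from h import *
conv([.562,-.168,.003],[np.pi,0,-.056])
s=bot.observe();print(s["position"],s["qd"])
```

```text
travel [ 0.0052 -0.0087  0.0441] twist [ 0.02 -0.13 -0.03]
[ 0.5561739  -0.17639783  0.04712702] [-0.00046338 -0.00729708 -0.00053957  0.00283939  0.00077749 -0.00523402
 -0.000492  ]
```

Emit:
{"op": "apply_moves", "data": {
  "commands": [
    {"travel": [0.004,0,0.02],"twist": [0,0,0],"claw": 0},
    {"travel": [0.004,0,0.035],"twist": [0,0,0],"claw": 0},
    {"travel": [0.004,0,0.044],"twist": [0,0,0],"claw": 0},
    {"travel": [0.004,0,0.044],"twist": [0,0,0],"claw": 0},
    {"travel": [0.004,0,0.044],"twist": [0,0,0],"claw": 0}
  ]
}}

```text
clock: 2.4
position: [0.5592, -0.1763, 0.0017]
tool_rot: [3.142, -0.0, -0.056]
force: [-0.1, 0.4, 0.2]
grip_width: -0.0
```

Run:
```python
from h import *
s=bot.observe();print(s["position"],s["force"],s["qd"])
s,=grab("2",["side"])
crop(s["frame"],215,130,345,230,6,"pics/s2.png")
```

```text
[ 0.559248   -0.17633121  0.00165533] [-0.05859967  0.35090928  0.16631015] [ 0.00048555 -0.00926524 -0.00069047 -0.00160677  0.00054786  0.00021497
 -0.00155387]
```

View pics/s2.png

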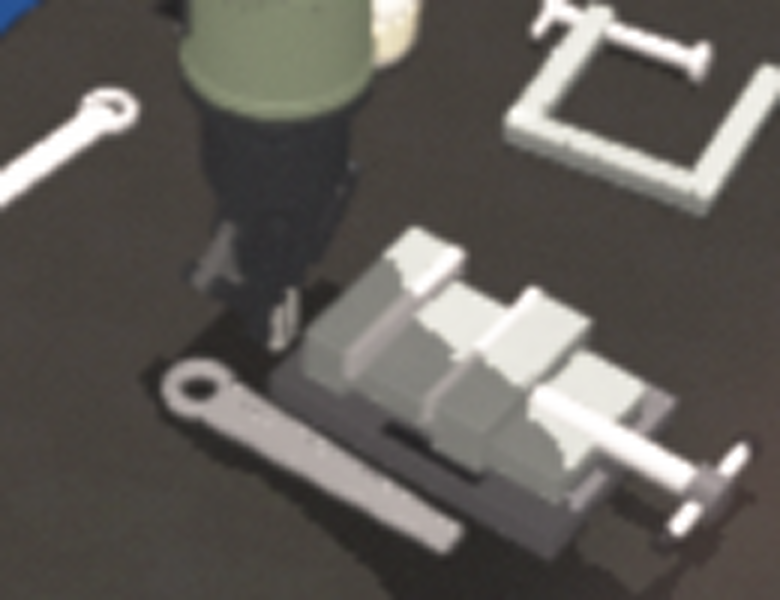

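Finger is down on the vise side of the head at crop (282,345), clear of the vise base. Pushing outward slowly.

Emit:
{"op": "apply_moves", "data": {
  "commands": [
    {"travel": [0,-0.008,-0.001],"twist": [0,0,0],"claw": 0},
    {"travel": [0,-0.014,-0.001],"twist": [0,0,0],"claw": 0},
    {"travel": [0,-0.02,-0.001],"twist": [0,0,0],"claw": 0},
    {"travel": [0,-0.026,-0.001],"twist": [0,0,0],"claw": 0},
    {"travel": [0,-0.033,-0.001],"twist": [0,0,0],"claw": 0},
    {"travel": [0,-0.04,-0.001],"twist": [0,0,0],"claw": 0},
    {"travel": [0,-0.047,-0.001],"twist": [0,0,0],"claw": 0},
    {"travel": [0,-0.054,-0.001],"twist": [0,0,0],"claw": 0},
    {"travel": [0,-0.061,-0.001],"twist": [0,0,0],"claw": 0},
    {"travel": [0,-0.067,-0.001],"twist": [0,0,0],"claw": 0}
  ]
}}

```text
clock: 3.45
position: [0.563, -0.1087, 0.0023]
tool_rot: [-3.142, 0.0, -0.056]
force: [0.3, -1.0, -0.0]
grip_width: -0.0002
```

Run:
```python
from h import *
s=bot.observe();print(s["position"],s["force"])
s,=grab("3",["side"])
crop(s["frame"],215,130,345,230,6,"pics/s3.png")
```

```text
[ 0.56296341 -0.10867457  0.00232745] [ 0.28066118 -0.97564858 -0.03035895]
```

View pics/s3.png

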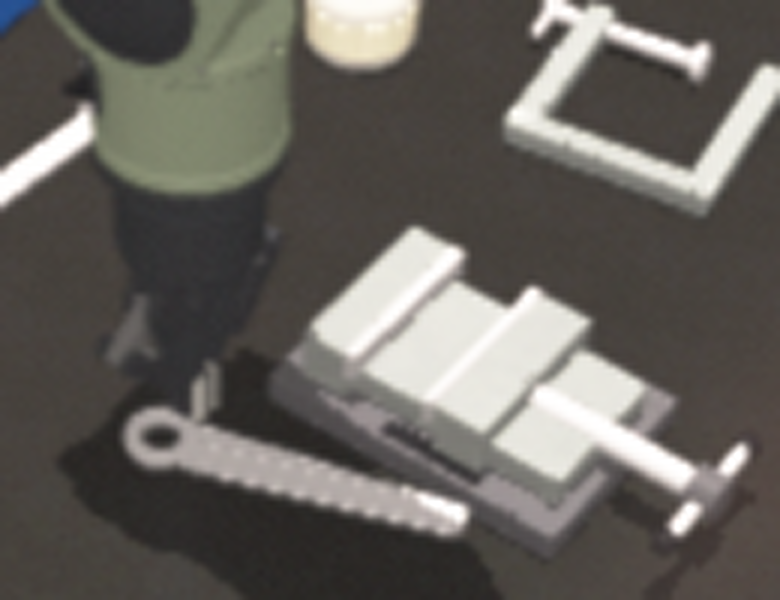

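```bash
cat >> h.py <<'E'
C=np.array([.5330,-.1415]); VX=np.array([.9984,-.056]); VN=np.array([.056,.9984])
def pc(a,x0,y0,k): return [[(a[0]+.5)/k-.5+x0,(a[1]+.5)/k-.5+y0]]
E
python3 - <<'E'
from h import *
s,=[load("side3")]
for a in((158,435),(465,519),(445,530)):
    p=plane(s,pc(a,215,130,6),.0035)[0]; print(p,"out",(p[:2]-C)@VN)
p=plane(load("side2"),pc((200,388),215,130,6),.0035)[0];print(p,"out0",(p[:2]-C)@VN)
E
```

```text
[ 0.56569428 -0.08452197  0.0035    ] out 0.05871773966928529
[ 0.40451579 -0.13059059  0.0035    ] out 0.003696837367718361
[ 0.4089415  -0.11845818  0.0035    ] out 0.016057680872563096
[ 0.5674033  -0.12440998  0.0035    ] out0 0.018989264282453545
```

Emit:
{"op": "apply_moves", "data": {
  "commands": [
    {"travel": [0,-0.006,0],"twist": [0,0,0],"claw": 0},
    {"travel": [0,-0.012,0],"twist": [0,0,0],"claw": 0},
    {"travel": [0,-0.017,0],"twist": [0,0,0],"claw": 0},
    {"travel": [0,-0.02,0],"twist": [0,0,0],"claw": 0},
    {"travel": [0,-0.02,0],"twist": [0,0,0],"claw": 0}
  ]
}}

```text
clock: 4.0
position: [0.5642, -0.0888, 0.0023]
tool_rot: [-3.141, 0.0, -0.056]
force: [1.2, 0.5, 0.8]
grip_width: -0.0001
```

Run:
```python
from h import *
s=bot.observe();print(s["position"],s["force"])
s,=grab("4",["side"])
crop(s["frame"],215,130,345,230,6,"pics/s4.png")
```

```text
[ 0.56416292 -0.08878452  0.0023177 ] [1.19887896 0.45424892 0.84532523]
```

View pics/s4.png

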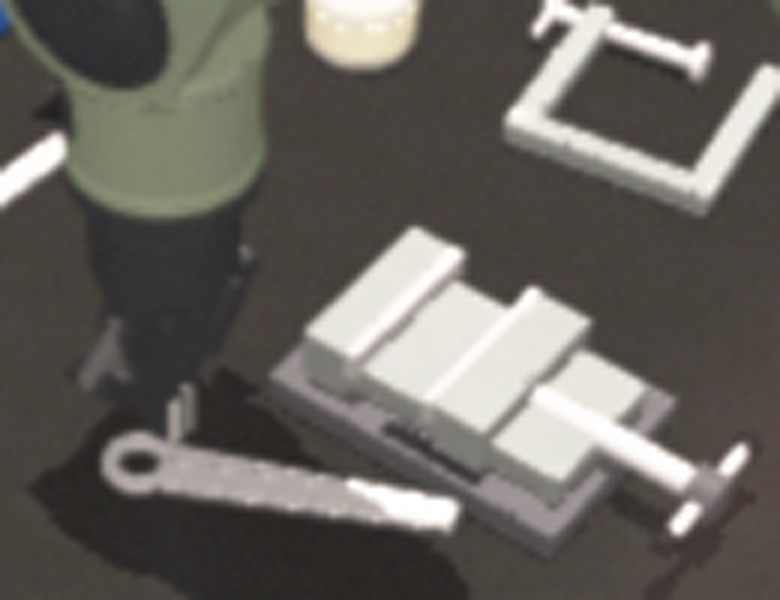

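Run:
```python
from h import *
s,=[load("side4")]
for a in((135,461),(460,504),(448,531)):
    p=plane(s,pc(a,215,130,6),.0035)[0]; print(p,"out",(p[:2]-C)@VN)
```

```text
[ 0.5646742  -0.06306792  0.0035    ] out 0.0800803426229237
[ 0.41192254 -0.1375501   0.0035    ] out -0.0028367584672643466
[ 0.40734571 -0.11879849  0.0035    ] out 0.015628548667695214
```

Emit:
{"op": "apply_moves", "data": {
  "commands": [
    {"travel": [0,0.012,0],"twist": [0,0,0],"claw": 0},
    {"travel": [0,0.012,-0.03],"twist": [0,0,0],"claw": 0},
    {"travel": [0,0.012,-0.058],"twist": [0,0,0],"claw": 0.03},
    {"travel": [-0.03,0.005,-0.06],"twist": [0,0,-8],"claw": 0.05},
    {"travel": [-0.059,0.002,-0.06],"twist": [0,0,-16],"claw": 0.05},
    {"travel": [-0.059,0.002,-0.06],"twist": [0,0,-24],"claw": 0.05},
    {"travel": [-0.059,0.002,-0.06],"twist": [0,0,-26],"claw": 0.05},
    {"travel": [-0.059,0.002,-0.06],"twist": [0,0,-26],"claw": 0.05}
  ]
}}

```text
clock: 4.85
position: [0.5055, -0.089, 0.0624]
tool_rot: [3.141, -0.001, 0.394]
force: [0.6, -0.3, 0.1]
grip_width: 0.0498
```

Run:
```python
from h import *
s=bot.observe();print(s)
s,t=grab("5")
crop(s["frame"],215,130,345,230,6,"pics/s5.png")
crop(t["frame"],220,130,320,240,5.4,"pics/t5.png")
```

```text
{'clock': 4.85, 'qpos': array([ 0.17428878,  0.60655069, -0.15477168,  2.01236738,  0.17333206,
        0.53426368, -1.27916616]), 'qd': array([-0.01863284,  0.00550582,  0.01537607, -0.00192421, -0.01545647,
       -0.00090785, -0.03938537]), 'joint_efforts': array([ 8.43874253e-01, -8.62044525e+01, -1.09012898e+00, -2.12559360e+01,
        4.82476316e-01,  7.46890507e-02,  1.22766875e+00]), 'position': array([ 0.50552247, -0.08902248,  0.06242035]), 'tool_rot': array([ 3.14137566e+00, -5.84283649e-04,  3.94343969e-01]), 'force': array([ 0.55652325, -0.27367035,  0.14261749]), 'moment': array([-0.06248207,  0.00183169,  0.03478625]), 'grip_width': 0.04982017614497851}
```

View pics/s5.png

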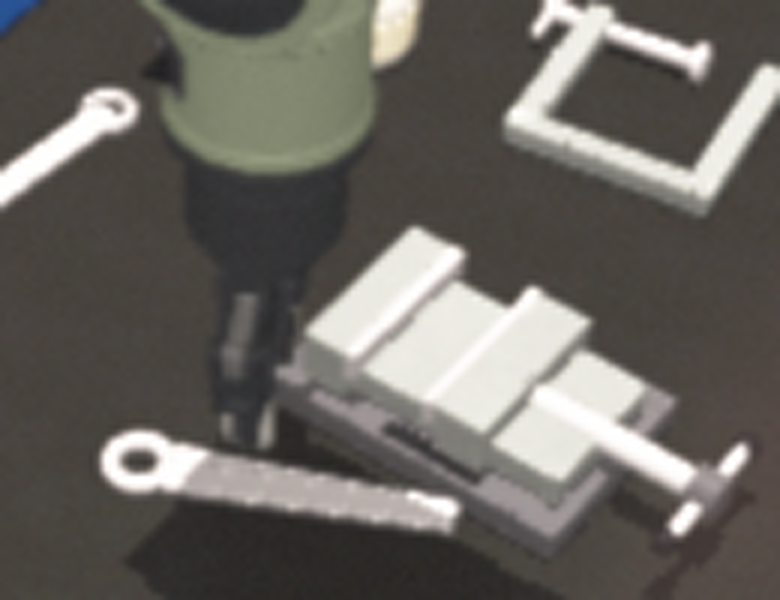

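View pics/t5.png

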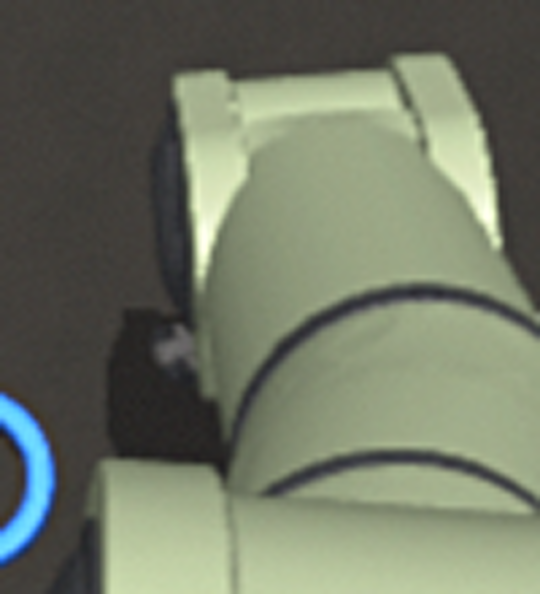

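Drift stayed put (hole at crop (135,461)). Before gripping I'll fit a quick kinematic model to choose which way round to grip.

```bash
cat > kin.py <<'E'
import numpy as np, itertools
from scipy.optimize import least_squares
from scipy.spatial.transform import Rotation as Ro
D=[([1.14479027,.52205455,-.03634877,1.59996374,.02119353,1.02111918,-.11279178],[.21758183,-.58555471,.23071609],[-3.1404344,6.6e-5,.35581868]),
([.30927959,.49822574,-.05346084,1.80814435,.03445128,.83573257,-1.38785897],[.52826365,-.20789749,.1747791],[3.14149874,-3.7e-4,-.0562709]),
([.17428878,.60655069,-.15477168,2.01236738,.17333206,.53426368,-1.27916616],[.50552247,-.08902248,.06242035],[3.14137566,-5.8e-4,.39434397])]
def fk(q,sg,L):
    z=lambda a:Ro.from_rotvec([0,0,a]); y=lambda a:Ro.from_rotvec([0,a,0])
    d1,l1,l2,lt,a1,a2,yo,oy=L
    p=np.array([0,0,d1]); R=z(sg[0]*q[0])
    R=R*y(q[1]); R=R*z(sg[1]*q[2]); p=p+R.apply([a1,oy,l1])
    R=R*y(q[3]); R=R*z(sg[2]*q[4]); p=p+R.apply([a2,0,l2])
    R=R*y(q[5]); R=R*z(sg[3]*q[6]+yo); p=p+R.apply([0,0,lt])
    return p,R
def res(L,sg):
    o=[]
    for q,p,r in D:
        P,R=fk(q,sg,L); o+=list((P-p)*10)+list((Ro.from_euler("xyz",r).inv()*R).as_rotvec())
    return np.array(o+list(.01*np.array(L[4:6]))+[.01*L[7]]+list(.003*(np.array(L[:4])-[.35,.4,.4,.3])))
def fit():
    out=[]
    for sg in itertools.product([-1],[1,-1],[1,-1],[1,-1]):
        for yo in(0,1.57,3.14,-1.57):
            r=least_squares(res,[.35,.4,.4,.3,0,0,yo,0],args=(sg,)); out.append((r.cost,sg,r.x))
    out.sort(key=lambda a:a[0]); return out
if __name__=="__main__":
    for c,s,x in fit()[:6]: print(c,s,np.round(x,4))
    c,s,x=fit()[0]; print(np.round(res(x,s),3))
E
python3 kin.py
```

```text
6.027836697974502e-06 (-1, -1, -1, -1) [ 0.4206  0.5232  0.4206  0.4154  0.006   0.0046  1.5708 -0.0593]
6.027836697976073e-06 (-1, -1, -1, -1) [ 0.4206  0.5232  0.4206  0.4154  0.006   0.0046  1.5708 -0.0593]
6.027836697977733e-06 (-1, -1, -1, -1) [ 0.4206  0.5232  0.4206  0.4154  0.006   0.0046  1.5708 -0.0593]
6.027836697994146e-06 (-1, -1, -1, -1) [ 0.4206  0.5232  0.4206  0.4154  0.006   0.0046  1.5708 -0.0593]
0.028610307778048422 (-1, 1, -1, -1) [-0.599   0.486   0.4135 -0.645   0.0359  0.0039  1.4336 -0.0489]
0.028610307778048422 (-1, 1, -1, -1) [-0.599   0.486   0.4135 -0.645   0.0359  0.0039  1.4336 -0.0489]
[ 0.     0.    -0.001  0.    -0.    -0.     0.     0.     0.003  0.
  0.    -0.    -0.    -0.    -0.001  0.     0.     0.     0.     0.
 -0.001  0.     0.     0.     0.   ]
```

```bash
cat > ik.py <<'E'
from kin import *
c,SG,L=fit()[0]
lo=np.array([-2.91,-.3,-1.5,.17,-1.26,.16,-2.52]);hi=np.array([2.91,2.13,1.42,2.43,4.41,1.93,2.52])
def ik(p,R,q0,w=.01):
    f=lambda q:np.r_[(lambda P,Q:np.r_[(P-p)*10,(R.inv()*Q).as_rotvec()*3])(*fk(q,SG,L)),w*(q-q0)]
    r=least_squares(f,np.clip(q0,lo+.05,hi-.05),bounds=(lo+.03,hi-.03)); P,Q=fk(r.x,SG,L)
    return r.x,np.linalg.norm(P-p),np.degrees(np.linalg.norm((R.inv()*Q).as_rotvec()))
E
python3 - <<'E'
from ik import *
rng=np.random.default_rng(0)
n=np.array([.14,.99,0]);n/=np.linalg.norm(n); up=np.array([0,0,1.])
for opt in(1,-1):
  for tilt in(0,15,30):
    a=np.radians(tilt); z=n*np.cos(a)-up*np.sin(a); h=n*np.sin(a)+up*np.cos(a)
    x=opt*h; y=np.cross(z,x); R=Ro.from_matrix(np.c_[x,y,z])
    eye=np.array([.642,.140,.2675]); p=eye-.065*h+.005*z
    best=[]
    for k in range(25):
        q,e,an=ik(p,R,rng.uniform(lo,hi),1e-4)
        if e<.003 and an<1: best.append(q)
    print(opt,tilt,len(best)); [print("  ",np.round(b,2)) for b in best[:6]]
E
```

```text
1 0 10
   [ 0.69  1.26 -0.53  1.56 -1.02  1.28  1.02]
   [ 0.83  1.34 -0.76  1.56 -0.81  1.14  0.88]
   [ 1.14  1.8  -1.47  1.56  0.16  0.99  0.12]
   [ 1.11  1.72 -1.37  1.56  0.01  0.97  0.24]
   [ 1.11  1.72 -1.37  1.56  0.01  0.97  0.25]
   [ 0.5   1.22 -0.24  1.56 -1.23  1.47  1.15]
1 15 10
   [ 1.14  1.58 -1.47  1.64  0.27  0.93 -0.07]
   [ 0.44  1.02 -0.13  1.64 -1.19  1.35  1.06]
   [ 0.39  1.02 -0.07  1.64 -1.23  1.38  1.08]
   [ 0.92  1.21 -0.92  1.64 -0.54  0.94  0.59]
   [ 1.1   1.46 -1.32  1.64  0.04  0.88  0.12]
   [ 1.09  1.45 -1.31  1.64  0.01  0.88  0.14]
1 30 12
   [ 0.71  0.9  -0.62  1.69 -0.71  0.95  0.63]
   [ 1.09  1.32 -1.41  1.68  0.3   0.89 -0.21]
   [ 0.86  0.99 -0.87  1.68 -0.47  0.87  0.43]
   [ 0.69  0.89 -0.58  1.69 -0.75  0.97  0.66]
   [ 1.1   1.36 -1.47  1.68  0.38  0.91 -0.27]
   [ 0.76  0.92 -0.69  1.68 -0.65  0.92  0.58]
-1 0 10
   [ 0.74  1.29 -0.61  1.56 -0.95  1.23 -2.16]
   [ 0.98  1.47 -1.02  1.56 -0.5   1.02 -2.49]
   [ 0.98  1.47 -1.02  1.56 -0.5   1.02 -2.49]
   [ 0.76  1.29 -0.64  1.56 -0.93  1.21 -2.17]
   [ 0.59  1.23 -0.38  1.56 -1.14  1.38 -2.04]
   [ 0.56  1.22 -0.32  1.56 -1.17  1.41 -2.02]
-1 15 2
   [ 0.89  1.18 -0.86  1.64 -0.61  0.96 -2.49]
   [ 0.39  1.02 -0.07  1.64 -1.23  1.38 -2.06]
-1 30 10
   [ 0.66  0.88 -0.53  1.69 -0.79  0.99 -2.45]
   [ 0.18  0.87  0.19  1.69 -1.23  1.34 -2.15]
   [ 0.5   0.85 -0.28  1.69 -0.96  1.1  -2.32]
   [ 0.18  0.87  0.19  1.69 -1.23  1.34 -2.15]
   [ 0.18  0.87  0.19  1.69 -1.23  1.34 -2.15]
   [ 0.54  0.85 -0.36  1.69 -0.92  1.06 -2.36]
```

Emit:
{"op": "apply_moves", "data": {
  "commands": [
    {"travel": [0,-0.002,0.02],"twist": [0,0,0],"claw": 0.05},
    {"travel": [0,-0.002,0.04],"twist": [0,0,0],"claw": 0.05},
    {"travel": [0,-0.002,0.053],"twist": [0,0,0],"claw": 0.05},
    {"travel": [0,-0.002,0.059],"twist": [0,0,0],"claw": 0.05},
    {"travel": [0,-0.002,0.059],"twist": [0,0,0],"claw": 0.05}
  ],
  "force": 70
}}

```text
clock: 5.45
position: [0.5041, -0.0862, 0.0028]
tool_rot: [-3.141, 0.001, 0.397]
force: [-0.4, -0.2, -0.8]
grip_width: 0.0498
```

Run:
```python
from h import *
s=bot.observe();print(s["position"],s["force"])
s,=grab("6",["side"])
crop(s["frame"],215,150,315,230,7,"pics/s6.png")
```

```text
[ 0.50407643 -0.08617829  0.00277511] [-0.35359196 -0.1576213  -0.76073204]
```

View pics/s6.png

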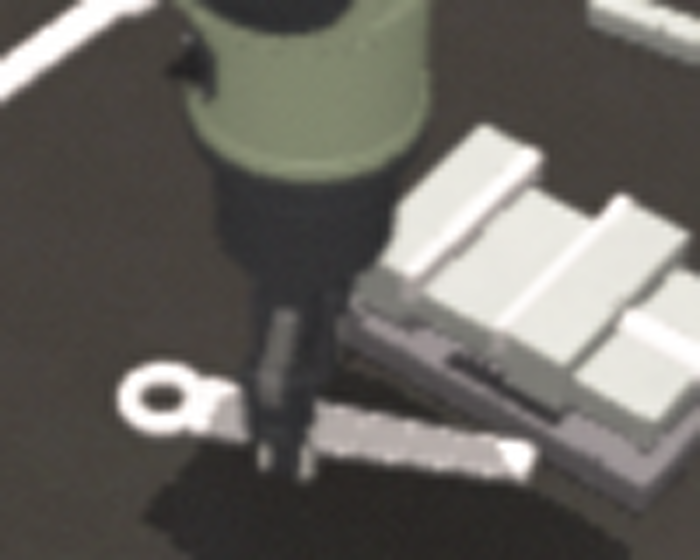

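Fingers straddle the blade at crop (285,430). Closing.

Emit:
{"op": "apply_moves", "data": {
  "commands": [
    {"travel": [0,0,0],"twist": [0,0,0],"claw": 0.015},
    {"travel": [0,0,0],"twist": [0,0,0],"claw": 0.015},
    {"travel": [0,0,0],"twist": [0,0,0],"claw": 0.015},
    {"travel": [0,0,0],"twist": [0,0,0],"claw": 0.015},
    {"travel": [0,0,0],"twist": [0,0,0],"claw": 0.015}
  ],
  "force": 90
}}

```text
clock: 6.0
position: [0.5048, -0.0863, 0.0045]
tool_rot: [3.141, -0.001, 0.397]
force: [-3.0, 2.0, 15.5]
grip_width: 0.0194
```

Run:
```python
from h import *
s=bot.observe();print(s["position"],s["tool_rot"],s["force"],s["grip_width"])
s,=grab("7",["side"])
crop(s["frame"],215,150,315,230,7,"pics/s7.png")
```

```text
[ 0.50475889 -0.0863187   0.00446092] [ 3.14087544e+00 -1.06155507e-03  3.97448723e-01] [-2.96821503  1.98211362 15.51301449] 0.019402242776019856
```

View pics/s7.png

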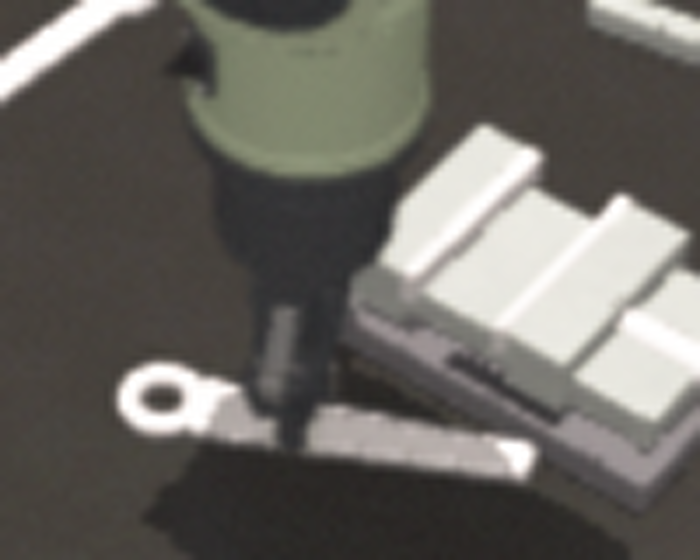

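Width is 19 mm with 15 N upward force: the tips closed on top of the blade (they stand farther back when open). Lifting off, reopening, and going lower.

Emit:
{"op": "apply_moves", "data": {
  "commands": [
    {"travel": [0,0,-0.015],"twist": [0,0,0],"claw": 0.015},
    {"travel": [0,0,-0.015],"twist": [0,0,0],"claw": 0.042},
    {"travel": [0,0,-0.015],"twist": [0,0,0],"claw": 0.042},
    {"travel": [0,0,-0.015],"twist": [0,0,0],"claw": 0.042}
  ]
}}

```text
clock: 6.45
position: [0.5042, -0.0862, 0.0181]
tool_rot: [-3.141, 0.0, 0.398]
force: [0.5, -0.1, 0.5]
grip_width: 0.0421
```

Run:
```python
from h import *
s=bot.observe();print(s["position"],s["tool_rot"],s["force"],s["grip_width"])
s,=grab("8",["side"])
crop(s["frame"],215,150,315,230,7,"pics/s8.png")
```

```text
[ 0.50421085 -0.08623415  0.01809699] [-3.14149696e+00  6.48723223e-05  3.97520482e-01] [ 0.54887547 -0.10893497  0.52987195] 0.042084702071080206
```

View pics/s8.png

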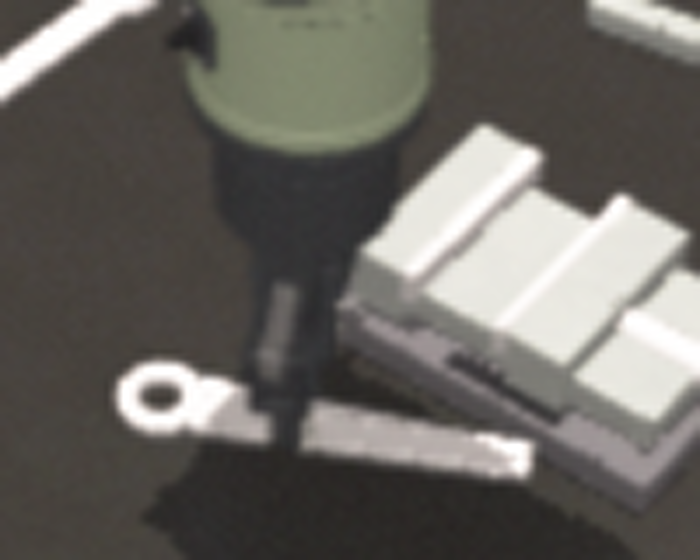

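Run:
```python
from h import *
d=load("side8"); st=bot.observe(); p=st["position"]; R=Ro.from_euler("xyz",st["tool_rot"])
f=cv2.resize(d["frame"][150:230,215:315],None,fx=7,fy=7,interpolation=cv2.INTER_CUBIC)
def dot(w,col):
    u=proj(d,w)[0]; u=((u-[215,150])+.5)*7-.5; cv2.circle(f,tuple(int(v) for v in u),3,col,-1); return u
g=p.copy(); g[2]=.007
for k,c in((-.021,(0,0,255)),(0,(0,255,0)),(.021,(255,0,0))): print(k,dot(g+R.apply([0,k,0]),c))
for k in(-.013,.013):
  for a in(-.03,.03): dot(g+R.apply([a,k,0]),(255,0,255))
dot(g+R.apply([.065,0,0]),(0,255,255))
cv2.imwrite("pics/s8b.png",f)
```

```text
-0.021 [288.32135704 457.16941958]
0 [298.59133726 421.44689881]
0.021 [308.65728217 386.43117713]
```

View pics/s8b.png

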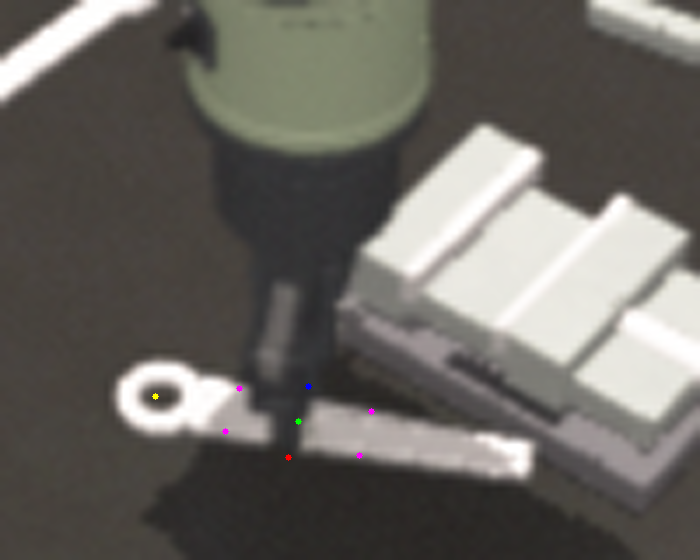

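Overlay: predicted blade edges and eye (yellow, (156,396)) fall on the image within ~2 mm, so the grip is centred; only the depth needs correcting.

Emit:
{"op": "apply_moves", "data": {
  "commands": [
    {"travel": [0,0,0.01],"twist": [0,0,0],"claw": 0.042},
    {"travel": [0,0,0.019],"twist": [0,0,0],"claw": 0.042},
    {"travel": [0,0,0.019],"twist": [0,0,0],"claw": 0.042},
    {"travel": [0,0,0.019],"twist": [0,0,0],"claw": 0.034},
    {"travel": [0,0,0.019],"twist": [0,0,0],"claw": 0.02},
    {"travel": [0,0,0.019],"twist": [0,0,0],"claw": 0.015},
    {"travel": [0,0,0.019],"twist": [0,0,0],"claw": 0.015},
    {"travel": [0,0,0.019],"twist": [0,0,0],"claw": 0.015}
  ]
}}

```text
clock: 7.3
position: [0.5056, -0.0865, 0.0003]
tool_rot: [3.14, -0.002, 0.398]
force: [-5.2, -0.6, 45.0]
grip_width: 0.0215
```

Run:
```python
from h import *
s=bot.observe();print(s["position"],s["tool_rot"],s["force"],s["grip_width"])
s,=grab("9",["side"])
crop(s["frame"],215,150,315,230,7,"pics/s9.png")
```

```text
[ 5.05555268e-01 -8.65107764e-02  2.52317605e-04] [ 3.13998332e+00 -2.10890780e-03  3.97601707e-01] [-5.18280425 -0.61106502 45.00898534] 0.02147800723961419
```

View pics/s9.png

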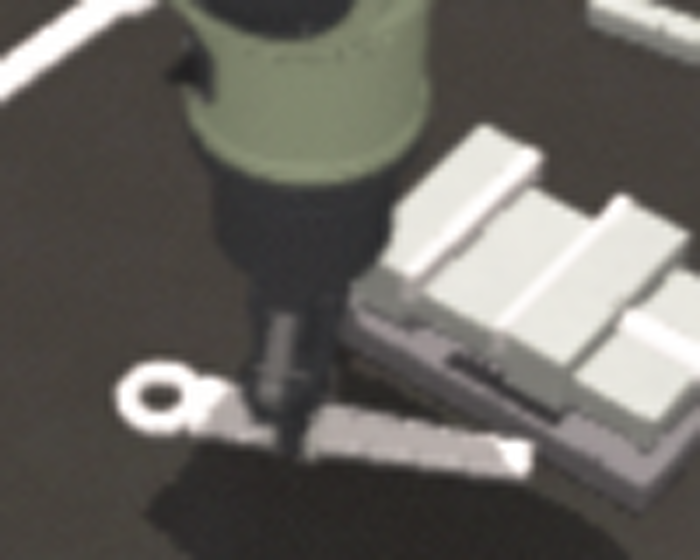

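Emit:
{"op": "apply_moves", "data": {
  "commands": [
    {"travel": [0,0,-0.012],"twist": [0,0,0],"claw": 0.015},
    {"travel": [0,0,-0.012],"twist": [0,0,0],"claw": 0.037},
    {"travel": [0,0,-0.012],"twist": [0,0,0],"claw": 0.037},
    {"travel": [0,0,-0.006],"twist": [0,0,0],"claw": 0.037},
    {"travel": [0,0,-0.002],"twist": [0,0,0],"claw": 0.037},
    {"travel": [0,0,-0.002],"twist": [0,0,0],"claw": 0.037}
  ]
}}

```text
clock: 7.95
position: [0.5037, -0.0861, 0.0002]
tool_rot: [-3.141, 0.001, 0.398]
force: [-0.3, 0.2, 0.4]
grip_width: 0.037
```

Emit:
{"op": "apply_moves", "data": {
  "commands": [
    {"travel": [0,0,0.002],"twist": [0,0,0],"claw": 0.037},
    {"travel": [0,0,0.002],"twist": [0,0,0],"claw": 0.037}
  ]
}}

```text
clock: 8.15
position: [0.5042, -0.0862, -0.0009]
tool_rot: [-3.141, 0.0, 0.398]
force: [0.3, -0.2, 1.0]
grip_width: 0.0369
```

Run:
```python
from h import *
s=bot.observe();print(s["position"],s["tool_rot"],s["force"],s["grip_width"])
s,=grab("10",["side"])
crop(s["frame"],235,180,275,220,14,"pics/s10.png")
```

```text
[ 0.50421433 -0.08622105 -0.00089496] [-3.14147836e+00  2.53179439e-04  3.97652727e-01] [ 0.265632   -0.18997674  0.98526781] 0.03692847146594408
```

View pics/s10.png

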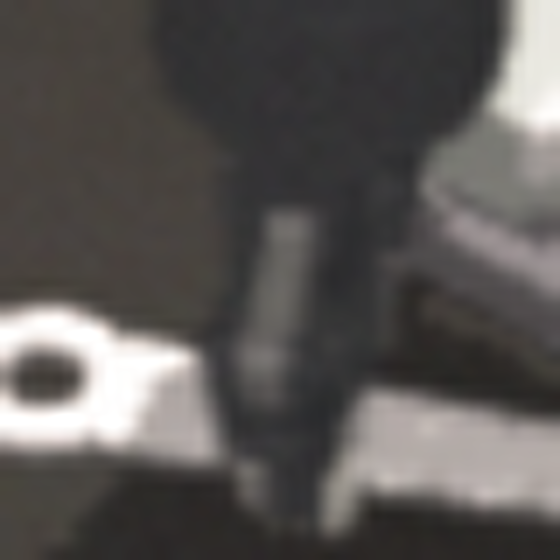

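Emit:
{"op": "apply_moves", "data": {
  "commands": [
    {"travel": [0,0,0.0015],"twist": [0,0,0],"claw": 0.037},
    {"travel": [0,0,0.003],"twist": [0,0,0],"claw": 0.037},
    {"travel": [0,0,0.003],"twist": [0,0,0],"claw": 0.037}
  ]
}}

```text
clock: 8.5
position: [0.5045, -0.0863, -0.0014]
tool_rot: [3.141, -0.001, 0.397]
force: [-16.5, 3.7, 66.2]
grip_width: 0.0371
```

Bench contact is at TCP z≈-0.001 with the jaws straddling the blade, so the tips do reach below its top. Back up 2.5 mm, close, and test by a small lift.

Emit:
{"op": "apply_moves", "data": {
  "commands": [
    {"travel": [0,0,-0.0045],"twist": [0,0,0],"claw": 0.037},
    {"travel": [0,0,-0.0045],"twist": [0,0,0],"claw": 0.037},
    {"travel": [0,0,-0.0045],"twist": [0,0,0],"claw": 0.015},
    {"travel": [0,0,-0.0045],"twist": [0,0,0],"claw": 0.015},
    {"travel": [0,0,-0.0045],"twist": [0,0,0],"claw": 0.015},
    {"travel": [0,0,-0.0045],"twist": [0,0,0],"claw": 0.015}
  ]
}}

```text
clock: 9.1
position: [0.5045, -0.0862, 0.0013]
tool_rot: [3.141, -0.0, 0.398]
force: [-4.3, 1.5, 21.4]
grip_width: 0.0207
```

Emit:
{"op": "apply_moves", "data": {
  "commands": [
    {"travel": [0,0,-0.01],"twist": [0,0,0],"claw": 0.015},
    {"travel": [0,0,-0.02],"twist": [0,0,0],"claw": 0.015},
    {"travel": [0,0,-0.03],"twist": [0,0,0],"claw": 0.015},
    {"travel": [0,0,-0.03],"twist": [0,0,0],"claw": 0.015}
  ]
}}

```text
clock: 9.5
position: [0.505, -0.0864, 0.0322]
tool_rot: [3.141, -0.002, 0.397]
force: [0.1, -0.5, -2.0]
grip_width: 0.0206
```

Run:
```python
from h import *
s=bot.observe();print(s["position"],s["tool_rot"],s["force"],s["grip_width"])
s,=grab("11",["side"])
crop(s["frame"],215,150,315,230,7,"pics/s11.png")
```

```text
[ 0.50501311 -0.08636725  0.03221749] [ 3.14069231e+00 -1.73636295e-03  3.97431830e-01] [ 0.05813241 -0.48143349 -2.02629602] 0.02060312203849932
```

View pics/s11.png

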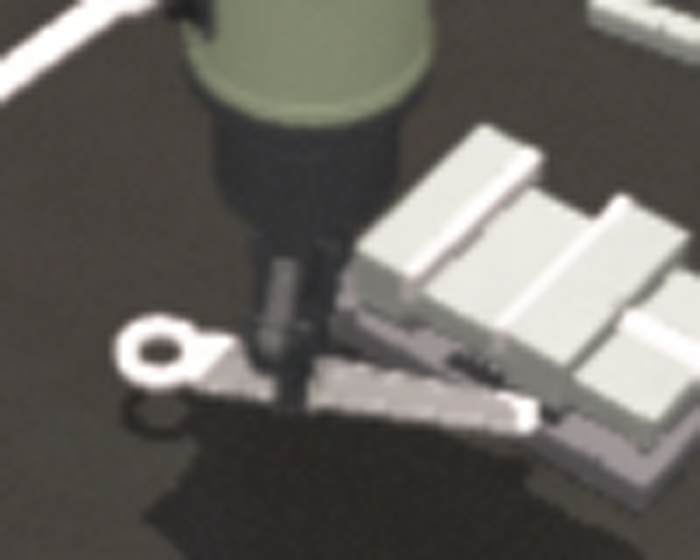

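Held: force shows -2.0 N (≈220 g), hole now at crop (160,351), lifted. Now refine the peg from the initial pictures.

Run:
```python
from h import *
np.set_printoptions(precision=4,suppress=True)
s,t=load("side0"),load("top0")
crop(t["frame"],155,108,195,138,18,"pics/tp.png")
crop(s["frame"],138,165,173,205,15,"pics/sp.png")
```

```text
(no output)
```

View pics/tp.png

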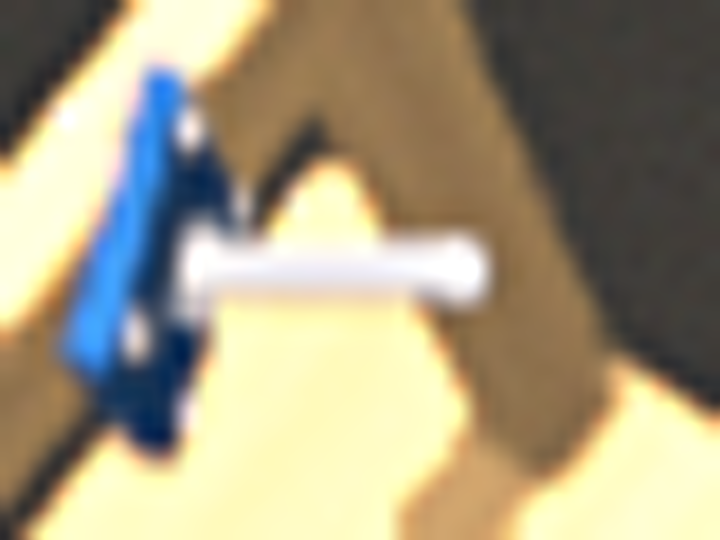

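View pics/sp.png

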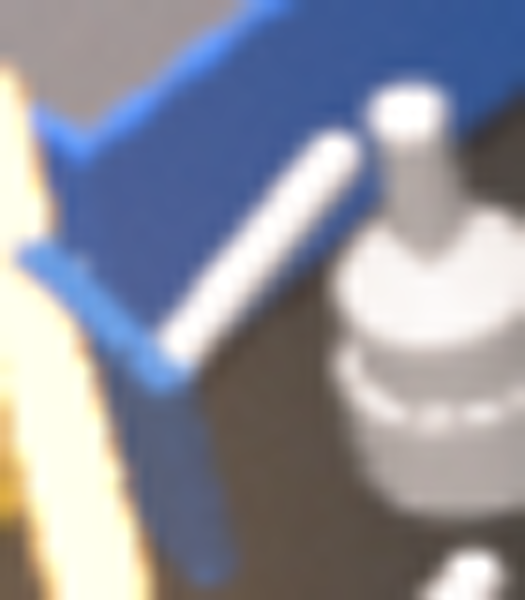

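Run:
```python
from h import *
np.set_printoptions(precision=4,suppress=True)
s,t=load("side0"),load("top0")
T=lambda a:pc(a,155,108,18); S=lambda a:pc(a,138,165,15)
def nrm(d,A,B):
    o,r=ray(d,A+B); return np.cross(r[0],r[1]),o
n1,o1=nrm(t,T((225,268)),T((470,269))); n2,o2=nrm(s,S((190,342)),S((338,150)))
d=np.cross(n1,n2); d/=np.linalg.norm(d); d*=-np.sign(d[1]); print("dir",d,"elev",np.degrees(np.arcsin(d[2])),"az",np.degrees(np.arctan2(d[1],d[0])))
tip=tri(t,T((486,270)),s,S((347,138))); print("tip",tip)
tc=tri(t,T((470,269)),s,S((336,152))); print("tip sphere centre",tc)
# peg point at dist: root estimates from top where z=.24
o,r=ray(t,T((195,268))); print("root on z .242",o+r[0]*((.242-o[2])/r[0][2]))
# plate top edge ends, z of plate top? side
for a in((165,75),(75,350)): print("plate top",plane(t,T(a),.263))
```

```text
dir [-0.1887 -0.7951  0.5764] elev 35.19457433255307 az -103.34925389670657
tip (array([0.6426, 0.1434, 0.2698]), np.float64(0.00017503624682872298))
tip sphere centre (array([0.6432, 0.1458, 0.2682]), np.float64(0.00031843844681736))
root on z .242 [0.6519 0.1894 0.242 ]
plate top [[0.6727 0.1907 0.263 ]]
plate top [[0.6326 0.2009 0.263 ]]
```

```bash
cat > hang.py <<'E'
from h import *
g=np.array([-.216,-.976,0]); g/=np.linalg.norm(g); up=np.array([0,0,1.]); n=-g
d=g*np.cos(np.pi/6)+up*.5
TIP=np.array([.6426,.1434,.2685]); ROOT=TIP-.055*d
def frame(tilt):
    a=np.radians(tilt); z=n*np.cos(a)-up*np.sin(a); x=n*np.sin(a)+up*np.cos(a)
    return Ro.from_matrix(np.c_[x,np.cross(z,x),z])
def tcp(eye,tilt,gx=.065,gz=-.005,gy=0): return eye-frame(tilt).apply([gx,gy,gz])
E
python3 - <<'E'
from hang import *
from ik import ik,fk,SG,L
np.set_printoptions(precision=3,suppress=True)
st=bot.observe(); q=np.array(st["qpos"]); print(q,fk(q,SG,L)[0]-st["position"])
R0=Ro.from_euler("xyz",st["tool_rot"]); R1=frame(15)
rv=(R0.inv()*R1).as_rotvec(); print("rv",np.degrees(rv),"ROOT",ROOT)
P=tcp(TIP+.035*d,15); print("pre",P)
mid=np.array([.53,-.02,.27])
p0=np.array(st["position"])
for i in range(11):
    f=i/10; R=R0*Ro.from_rotvec(rv*f)
    p=p0+(mid-p0)*f*2 if f<.5 else mid+(P-mid)*(f-.5)*2
    q,e,an=ik(p,R,q,.003); print(f,p,q,round(e,4),round(an,2))
E
```

```text
[ 0.157  0.662 -0.14   2.025  0.191  0.466 -1.298] [-0.001 -0.     0.   ]
rv [ 35.712  68.828 -46.428] ROOT [0.653 0.19  0.241]
pre [0.633 0.102 0.222]
0.0 [ 0.505 -0.086  0.032] [ 0.157  0.663 -0.14   2.023  0.191  0.467 -1.298] 0.0 0.0
0.1 [ 0.51  -0.073  0.079] [ 0.362  0.562 -0.314  2.068  0.113  0.463 -1.091] 0.0 0.0
0.2 [ 0.515 -0.06   0.127] [ 0.601  0.497 -0.516  2.088 -0.009  0.49  -0.849] 0.0 0.0
0.3 [ 0.52  -0.047  0.175] [ 0.841  0.468 -0.715  2.085 -0.148  0.546 -0.6  ] 0.0 0.0
0.4 [ 0.525 -0.033  0.222] [ 1.049  0.469 -0.886  2.064 -0.273  0.625 -0.381] 0.0 0.0
0.5 [ 0.53 -0.02  0.27] [ 1.209  0.497 -1.02   2.029 -0.365  0.718 -0.209] 0.0 0.0
0.6 [0.551 0.004 0.26 ] [ 1.232  0.653 -1.075  2.011 -0.37   0.682 -0.083] 0.0 0.0
0.7 [0.571 0.029 0.251] [ 1.229  0.819 -1.11   1.973 -0.354  0.671  0.031] 0.0 0.0
0.8 [0.592 0.053 0.241] [ 1.207  0.987 -1.133  1.912 -0.326  0.689  0.14 ] 0.0 0.0
0.9 [0.613 0.078 0.232] [ 1.169  1.15  -1.149  1.826 -0.295  0.74   0.245] 0.0 0.0
1.0 [0.633 0.102 0.222] [ 1.117  1.304 -1.164  1.715 -0.265  0.822  0.345] 0.0 0.0
```

Emit:
{"op": "apply_moves", "data": {
  "commands": [
    {"travel": [0,0,-0.045],"twist": [0,0,0],"claw": 0.015},
    {"travel": [0,0,-0.09],"twist": [0,0,0],"claw": 0.015},
    {"travel": [0.01,-0.01,-0.13],"twist": [0,0,0],"claw": 0.015},
    {"travel": [0.02,-0.02,-0.17],"twist": [3.1,6,-4.1],"claw": 0.015},
    {"travel": [0.03,-0.03,-0.21],"twist": [6.2,12,-8.1],"claw": 0.015},
    {"travel": [0.04,-0.04,-0.24],"twist": [9.3,18,-12.1],"claw": 0.015},
    {"travel": [0.048,-0.05,-0.24],"twist": [12.4,24,-16.2],"claw": 0.015},
    {"travel": [0.048,-0.05,-0.24],"twist": [15.5,30,-20.2],"claw": 0.015},
    {"travel": [0.048,-0.05,-0.24],"twist": [18.6,36,-24.2],"claw": 0.015},
    {"travel": [0.048,-0.05,-0.24],"twist": [18.6,36,-24.2],"claw": 0.015}
  ]
}}

```text
clock: 10.55
position: [0.5285, -0.024, 0.2695]
tool_rot: [-2.928, -0.678, 0.761]
force: [-0.0, -0.1, -2.1]
grip_width: 0.0206
```

Run:
```python
from hang import *
st=bot.observe(); print(st["position"],st["qpos"],st["qd"],st["force"],st["grip_width"])
conv(tcp(TIP+.035*d,15)-.03*n,R=frame(15))
s,=grab("12",["side"])
cv2.imwrite("pics/s12.png",s["frame"])
```

```text
[ 0.52853122 -0.02400279  0.26952778] [ 0.86814074  0.41561704 -0.6794869   1.98594554 -0.64621081  0.76166293
 -0.01901155] [ 0.1563858   0.08250007 -0.13433353  0.00167904 -0.11537771  0.02471664
  0.21605621] [-0.01900835 -0.10235455 -2.11949968] 0.020580952621734608
travel [0.0776 0.024  0.1213] twist [ 17.16  32.63 -22.29]
```

View pics/s12.png

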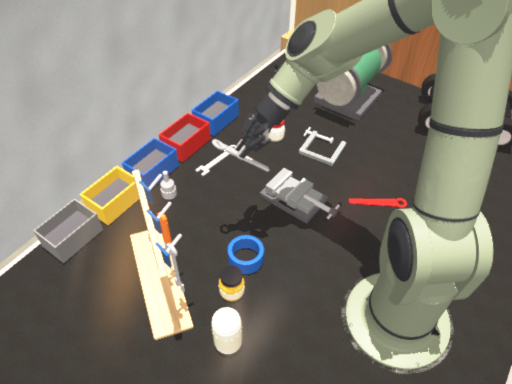

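Emit:
{"op": "apply_moves", "data": {
  "commands": [
    {"travel": [0.01,0.003,0.015],"twist": [2.9,5.4,-3.7],"claw": 0.015},
    {"travel": [0.02,0.006,0.03],"twist": [5.7,10.9,-7.4],"claw": 0.015},
    {"travel": [0.03,0.009,0.045],"twist": [8.6,16.3,-11.1],"claw": 0.015},
    {"travel": [0.04,0.012,0.06],"twist": [11.4,21.8,-14.9],"claw": 0.015},
    {"travel": [0.05,0.015,0.077],"twist": [14.3,27.2,-18.6],"claw": 0.015},
    {"travel": [0.06,0.018,0.092],"twist": [17.2,32.6,-22.3],"claw": 0.015},
    {"travel": [0.07,0.021,0.107],"twist": [17.2,32.6,-22.3],"claw": 0.015},
    {"travel": [0.0775,0.024,0.121],"twist": [17.2,32.6,-22.3],"claw": 0.015},
    {"travel": [0.0775,0.024,0.121],"twist": [17.2,32.6,-22.3],"claw": 0.015},
    {"travel": [0.0775,0.024,0.121],"twist": [17.2,32.6,-22.3],"claw": 0.015}
  ]
}}

```text
clock: 11.6
position: [0.627, 0.0756, 0.2231]
tool_rot: [-3.139, -1.303, 1.354]
force: [-0.9, 0.9, -1.5]
grip_width: 0.0207
```

Run:
```python
from hang import *
st=bot.observe(); print(st["position"],st["qpos"],st["force"],st["grip_width"])
conv(tcp(TIP+.035*d,15)-.03*n,R=frame(15))
s,t=grab("13")
R=Ro.from_euler("xyz",st["tool_rot"]); eye=st["position"]+R.apply([.065,0,-.005])
print("eye pred",eye,[proj(x,eye) for x in(s,t)])
crop(s["frame"],110,120,270,240,5,"pics/s13.png")
crop(t["frame"],130,90,250,190,6,"pics/t13.png")
```

```text
[0.62700981 0.07562728 0.22308296] [ 0.89395788  1.04699347 -0.93784043  1.74647457 -0.7416334   0.84072442
  0.61539858] [-0.92744993  0.86126114 -1.53815589] 0.020683835513369636
travel [-0.0019  0.0006 -0.0024] twist [-0.22  0.35  0.02]
eye pred [0.62968511 0.08771458 0.28708875] [array([[178.67517678, 158.36930742]]), array([[203.11676619, 125.69247653]])]
```

View pics/s13.png

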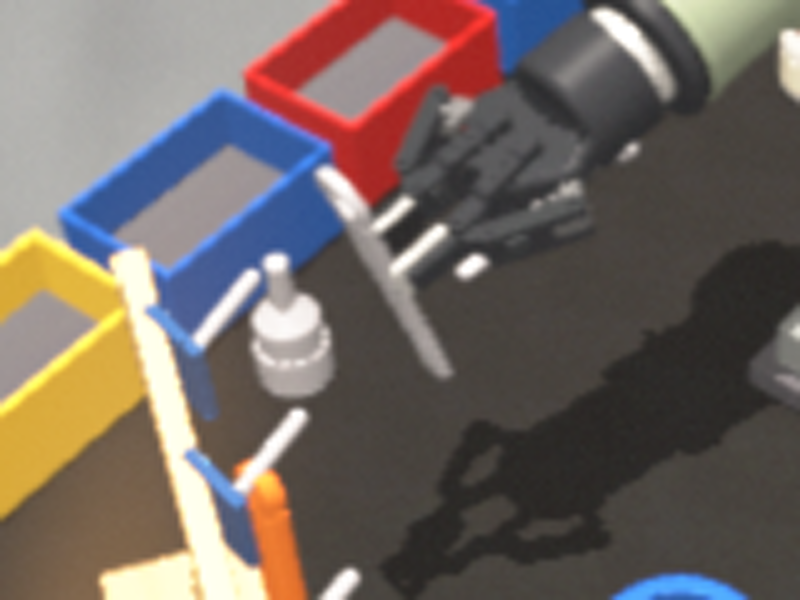

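View pics/t13.png

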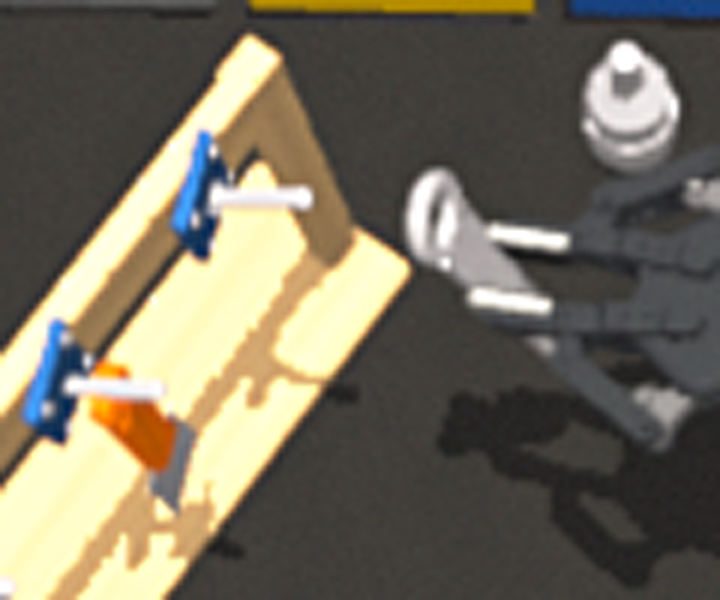

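Top: hole ellipse centre ~(440,220) in the crop vs predicted (441,217); side: head at (345,192) vs (346,194). Model agrees; approach to just off the tip.

Run:
```python
from hang import *
conv(tcp(TIP+.012*d,15),R=frame(15))
conv(tcp(TIP-.03*d,15),R=frame(15))
```

```text
travel [0.0004 0.0005 0.0497] twist [-0.15  0.35  0.02]
travel [-0.0103  0.0006  0.0903] twist [-0.15  0.35  0.02]
```

Emit:
{"op": "apply_moves", "data": {
  "commands": [
    {"travel": [0,0,0.015],"twist": [0,0,0],"claw": 0.015},
    {"travel": [0,0,0.03],"twist": [0,0,0],"claw": 0.015},
    {"travel": [0,0,0.042],"twist": [0,0,0],"claw": 0.015},
    {"travel": [0,0,0.049],"twist": [0,0,0],"claw": 0.015},
    {"travel": [0,0,0.049],"twist": [0,0,0],"claw": 0.015},
    {"travel": [0,0,0.049],"twist": [0,0,0],"claw": 0.015}
  ]
}}

```text
clock: 12.3
position: [0.6373, 0.1211, 0.2099]
tool_rot: [-3.138, -1.305, 1.352]
force: [0.8, 0.4, -1.8]
grip_width: 0.0205
```

Run:
```python
from hang import *
st=bot.observe(); print(st["position"],st["qpos"],st["force"],st["grip_width"])
s,t=grab("14")
R=Ro.from_euler("xyz",st["tool_rot"]); eye=st["position"]+R.apply([.065,0,-.005])
print("eye",eye,"along",(eye-TIP)@d,"perp",eye-TIP-d*((eye-TIP)@d))
conv(tcp(TIP-.03*d,15),R=frame(15))
print([(proj(x,eye),proj(x,TIP)) for x in(s,t)])
crop(s["frame"],130,140,210,200,9,"pics/s14.png")
crop(t["frame"],150,95,230,155,9,"pics/t14.png")
```

```text
[0.6373302  0.1210921  0.20991879] [ 0.83444573  1.08076676 -0.96252286  1.76284622 -0.77249363  0.74801601
  0.6389009 ] [ 0.8143197   0.43004916 -1.75821134] 0.02047945468728825
eye [0.64001959 0.13307217 0.27394414] along 0.011937809681506113 perp [-0.00034644 -0.00023363 -0.00052476]
travel [-0.0099  0.0002  0.0415] twist [-0.11  0.27 -0.02]
[(array([[164.01052495, 170.62240619]]), array([[160.70846288, 174.10186016]])), (array([[185.4076776 , 123.08783958]]), array([[181.61169288, 122.74600994]]))]
```

View pics/s14.png

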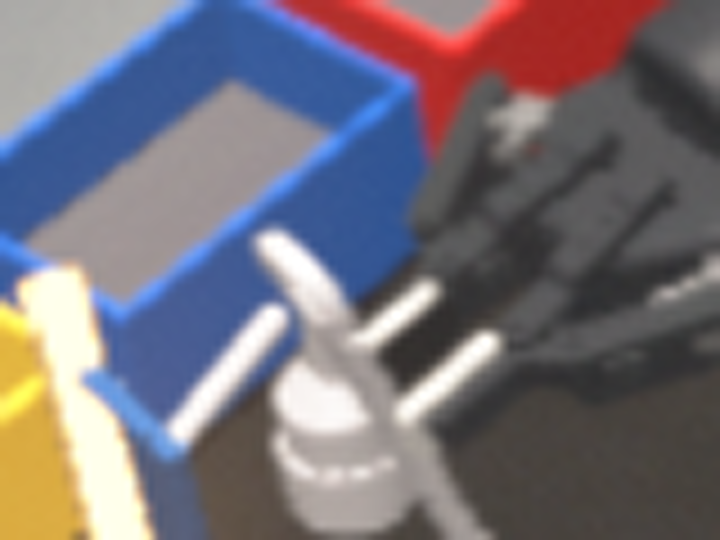

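View pics/t14.png

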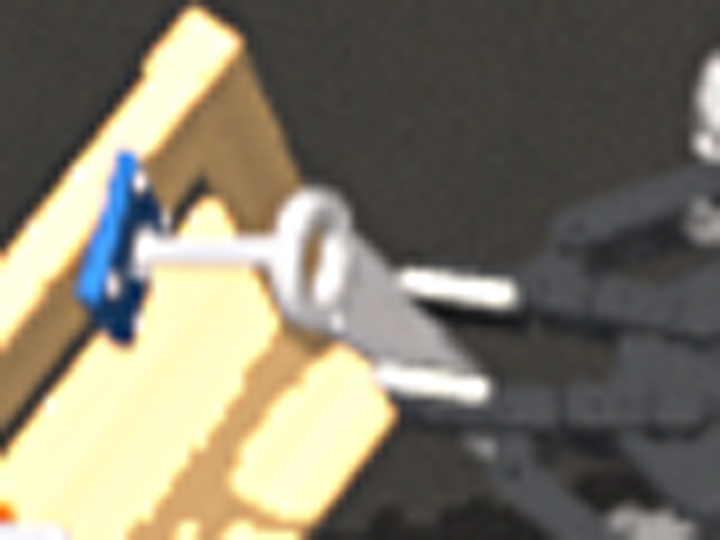

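Hole centred at top-crop (318,258) and side-crop (305,280), as predicted, in line with the peg. Inserting.

Emit:
{"op": "apply_moves", "data": {
  "commands": [
    {"travel": [-0.002,0,0.008],"twist": [0,0,0],"claw": 0.015},
    {"travel": [-0.004,0,0.016],"twist": [0,0,0],"claw": 0.015},
    {"travel": [-0.006,0,0.025],"twist": [0,0,0],"claw": 0.015},
    {"travel": [-0.008,0,0.033],"twist": [0,0,0],"claw": 0.015},
    {"travel": [-0.01,0,0.041],"twist": [0,0,0],"claw": 0.015},
    {"travel": [-0.01,0,0.041],"twist": [0,0,0],"claw": 0.015},
    {"travel": [-0.01,0,0.041],"twist": [0,0,0],"claw": 0.015}
  ]
}}

```text
clock: 13.1
position: [0.6451, 0.1574, 0.1895]
tool_rot: [-3.137, -1.305, 1.352]
force: [-0.5, -0.2, -1.1]
grip_width: 0.0206
```

Run:
```python
from hang import *
st=bot.observe(); print(st["position"],st["qpos"],st["force"],st["moment"],st["grip_width"])
s,t=grab("15")
R=Ro.from_euler("xyz",st["tool_rot"]); eye=st["position"]+R.apply([.065,0,-.005])
print("eye",eye,"along",(eye-TIP)@d,"perp",eye-TIP-d*((eye-TIP)@d))
e2=TIP-.032*d-np.array([0,0,.0055])
for tl in(15,8,2): conv(tcp(e2,tl),R=frame(tl))
crop(s["frame"],130,140,210,200,9,"pics/s15.png")
crop(t["frame"],150,95,230,155,9,"pics/t15.png")
```

```text
[0.64512464 0.15741447 0.189497  ] [ 0.78238966  1.12738818 -0.97761884  1.76675686 -0.79104795  0.67136349
  0.66935276] [-0.52060416 -0.24887751 -1.12561362] [-1.3446957   0.28464246 -0.00947593] 0.020573189252725114
eye [0.64781123 0.16938382 0.25352447] along -0.0304339790994784 perp [-0.00048398  0.00024989  0.00024146]
travel [-0.006   0.0003  0.0036] twist [-0.13  0.26 -0.01]
travel [-0.0048  0.0003  0.0115] twist [-0.13  7.26 -0.02]
travel [-0.0031  0.0003  0.0181] twist [-0.13 13.26 -0.02]
```

View pics/s15.png

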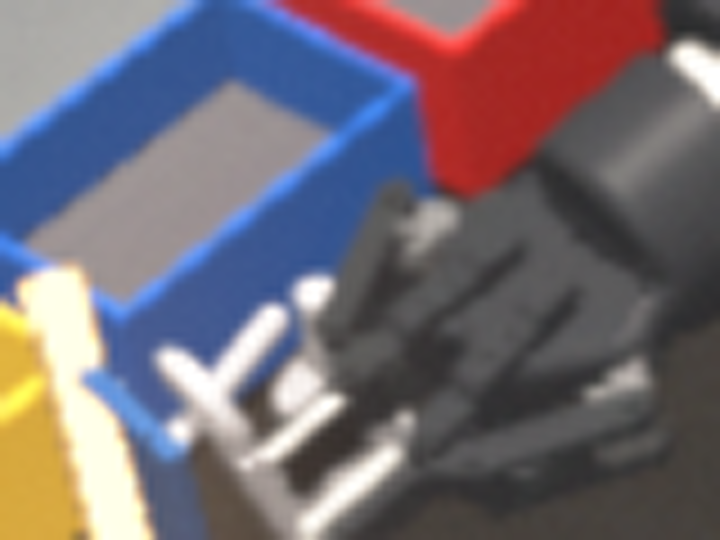

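View pics/t15.png

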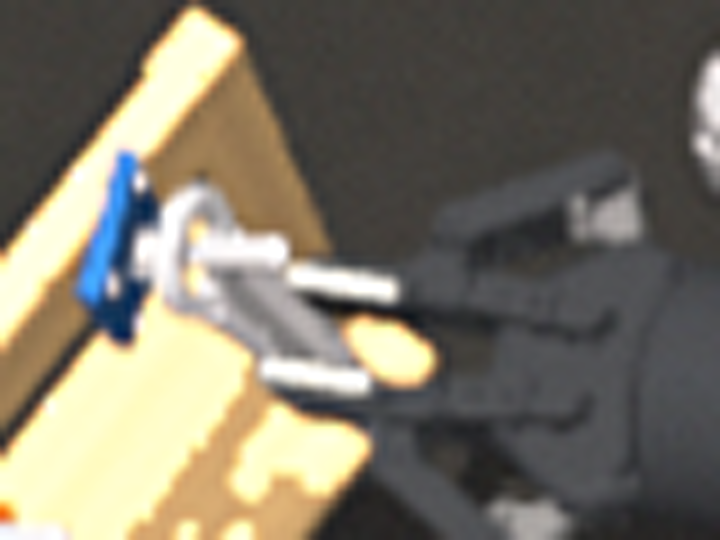

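Peg tip (280,250 in top crop) is through the ring at (195,250), low force. Lower onto the peg and reduce the tilt.

Emit:
{"op": "apply_moves", "data": {
  "commands": [
    {"travel": [-0.002,0,0.003],"twist": [0,2.5,0],"claw": 0.015},
    {"travel": [-0.0035,0,0.006],"twist": [0,5,0],"claw": 0.015},
    {"travel": [-0.005,0,0.0095],"twist": [0,7,0],"claw": 0.015},
    {"travel": [-0.005,0,0.0095],"twist": [0,7,0],"claw": 0.015},
    {"travel": [-0.005,0,0.0095],"twist": [0,7,0],"claw": 0.015}
  ]
}}

```text
clock: 13.7
position: [0.647, 0.1646, 0.1823]
tool_rot: [-3.135, -1.426, 1.349]
force: [0.6, -0.2, -1.8]
grip_width: 0.0201
```

Run:
```python
from hang import *
st=bot.observe(); print(st["position"],st["force"],st["moment"],st["grip_width"])
R=Ro.from_euler("xyz",st["tool_rot"]); eye=st["position"]+R.apply([.065,0,-.005])
print("eye",eye,"along",(eye-TIP)@d,"perp",eye-TIP-d*((eye-TIP)@d))
s,t=grab("16")
crop(s["frame"],130,140,210,200,9,"pics/s16.png")
crop(t["frame"],150,95,230,155,9,"pics/t16.png")
```

```text
[0.64697216 0.16462414 0.18234427] [ 0.59092933 -0.17196315 -1.80264285] [-1.37666452  0.31032234  0.0427637 ] 0.020058770561741802
eye [0.64797884 0.16893818 0.2473856 ] along -0.033157963264872456 perp [-0.00082612 -0.00249905 -0.00453541]
```

View pics/s16.png

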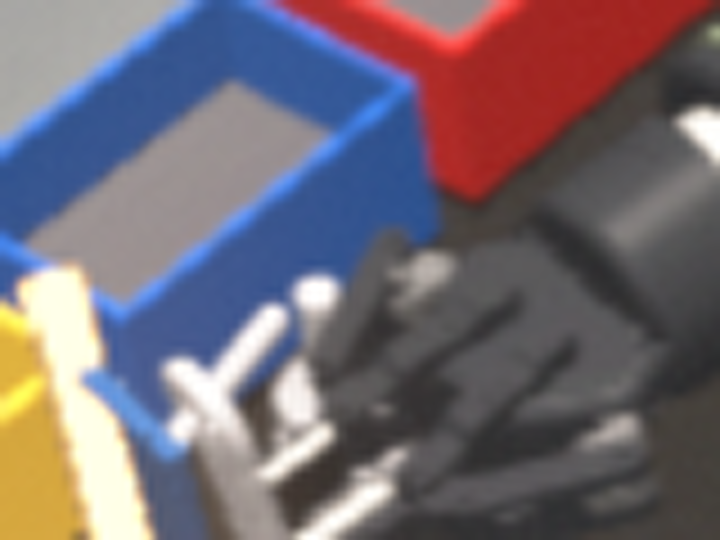

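View pics/t16.png

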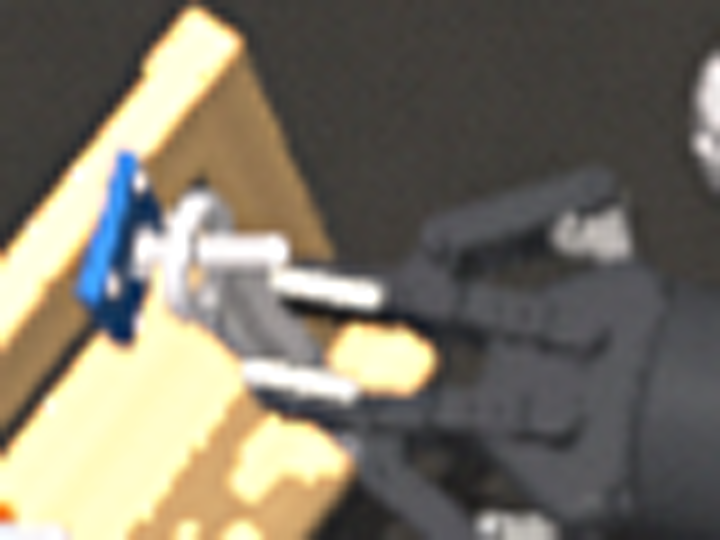

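Emit:
{"op": "apply_moves", "data": {
  "commands": [
    {"travel": [-0.0015,0,0],"twist": [0,0,0],"claw": 0.015},
    {"travel": [-0.0015,0,0],"twist": [0,0,0],"claw": 0.024},
    {"travel": [-0.0015,0,0],"twist": [0,0,0],"claw": 0.028},
    {"travel": [-0.0015,0,0],"twist": [0,0,0],"claw": 0.034},
    {"travel": [-0.0015,0,0],"twist": [0,0,0],"claw": 0.04},
    {"travel": [-0.0015,0,0],"twist": [0,0,0],"claw": 0.042},
    {"travel": [-0.0015,0,0],"twist": [0,0,0],"claw": 0.042}
  ],
  "force": 50
}}

```text
clock: 14.5
position: [0.6468, 0.1647, 0.1807]
tool_rot: [-3.135, -1.427, 1.349]
force: [0.1, -0.1, 0.5]
grip_width: 0.0419
```

Run:
```python
from hang import *
st=bot.observe(); print(st["position"],st["force"],st["moment"],st["grip_width"])
s,t=grab("17")
crop(s["frame"],130,140,210,200,9,"pics/s17.png")
crop(t["frame"],150,95,230,155,9,"pics/t17.png")
```

```text
[0.64677176 0.16471058 0.18067938] [ 0.05269283 -0.08657005  0.53364806] [-1.02300392  0.18516208 -0.04921271] 0.04191499591573749
```

View pics/s17.png

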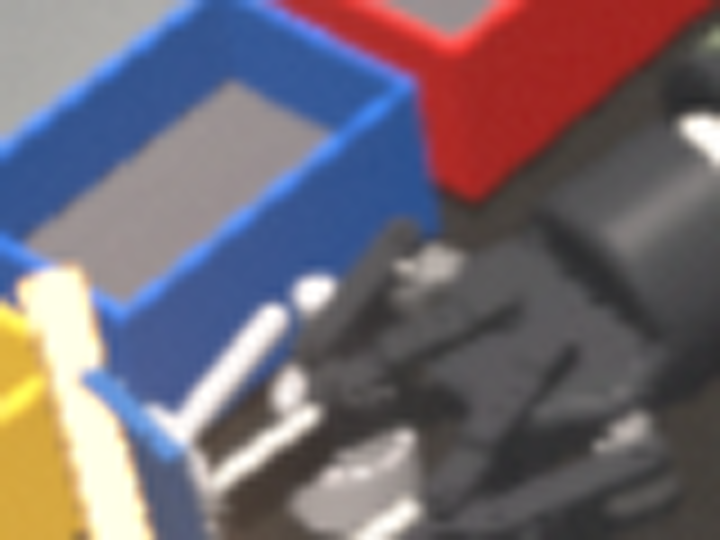

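View pics/t17.png

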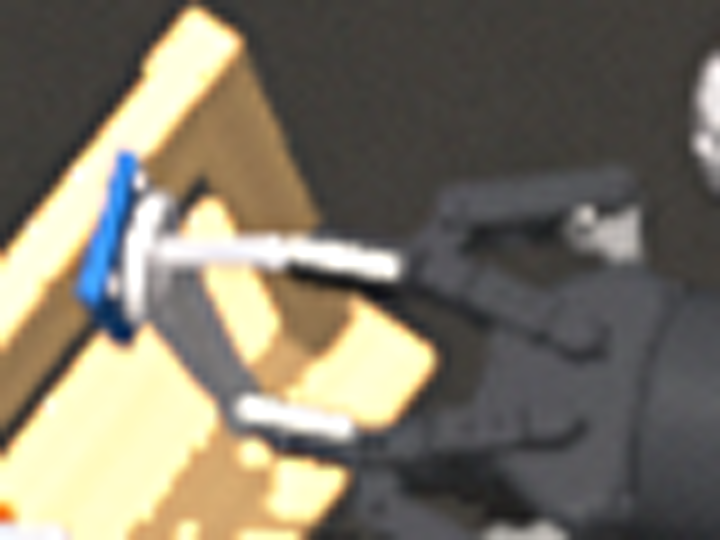

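Released; the drift slid back to the peg's root (ring at top crop (150,250), against the plate). Retreating straight back.

Emit:
{"op": "apply_moves", "data": {
  "commands": [
    {"travel": [0,0,-0.01],"twist": [0,0,0],"claw": 0.042},
    {"travel": [0,0,-0.025],"twist": [0,0,0],"claw": 0.042},
    {"travel": [-0.002,0,-0.045],"twist": [0,0,0],"claw": 0.042},
    {"travel": [-0.005,0,-0.07],"twist": [0,0,0],"claw": 0.042},
    {"travel": [-0.005,0,-0.1],"twist": [0,0,0],"claw": 0.042},
    {"travel": [-0.005,0,-0.13],"twist": [0,0,0],"claw": 0.042},
    {"travel": [0.005,0,-0.16],"twist": [0,0,0],"claw": 0.042},
    {"travel": [0.005,0,-0.16],"twist": [0,0,0],"claw": 0.042},
    {"travel": [0.005,0,-0.16],"twist": [0,0,0],"claw": 0.042}
  ]
}}

```text
clock: 15.5
position: [0.6131, 0.0093, 0.2088]
tool_rot: [-3.139, -1.426, 1.351]
force: [-0.5, 0.4, 0.1]
grip_width: 0.042
```

Run:
```python
from hang import *
st=bot.observe(); print(st["clock"],st["position"],st["force"],st["qd"])
s,t=grab("18")
cv2.imwrite("pics/t18f.png",t["frame"]); cv2.imwrite("pics/s18f.png",s["frame"])
crop(s["frame"],120,150,200,240,6.6,"pics/s18.png")
crop(t["frame"],140,95,220,165,8,"pics/t18.png")
```

```text
15.5 [0.61306272 0.00926402 0.20882938] [-0.51592178  0.44842592  0.11241436] [-0.02845193  0.0164466  -0.01102342  0.01629335 -0.00282663 -0.01132697
  0.00339104]
```

View pics/s18.png

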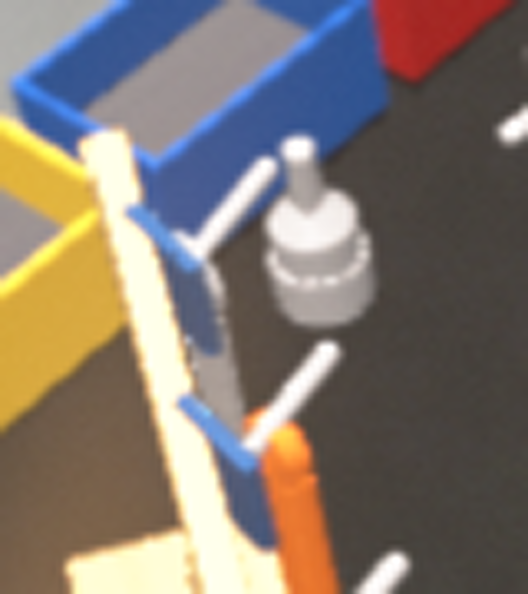

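View pics/t18.png

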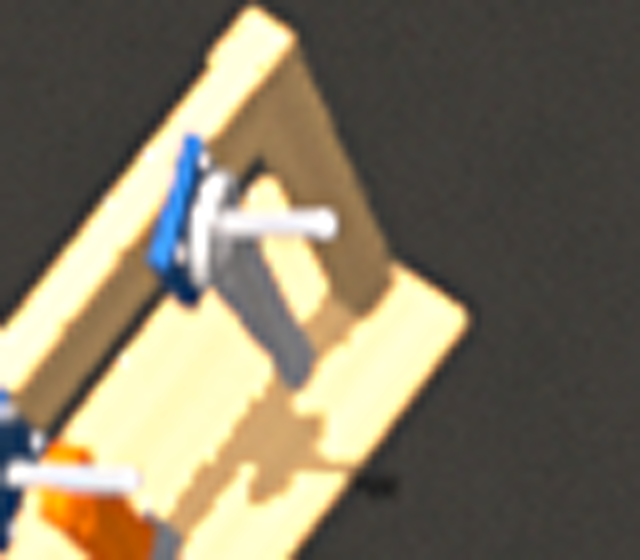

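View pics/t18f.png

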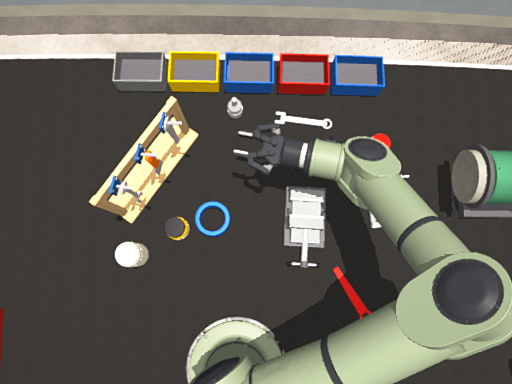

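View pics/s18f.png

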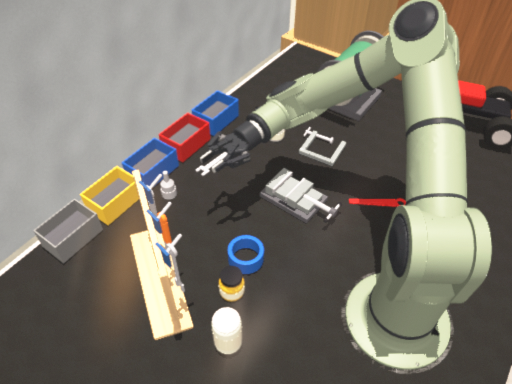

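Drift hangs at the root (ring at top crop (210,228), tail at (293,375)); bystanders look in place. Wait and check stillness and plumb.

Emit:
{"op": "apply_moves", "data": {
  "commands": [
    {"travel": [0,0,0],"twist": [0,0,0],"claw": 0.042},
    {"travel": [0,0,0],"twist": [0,0,0],"claw": 0.042},
    {"travel": [0,0,0],"twist": [0,0,0],"claw": 0.042},
    {"travel": [0,0,0],"twist": [0,0,0],"claw": 0.042},
    {"travel": [0,0,0],"twist": [0,0,0],"claw": 0.042},
    {"travel": [0,0,0],"twist": [0,0,0],"claw": 0.042},
    {"travel": [0,0,0],"twist": [0,0,0],"claw": 0.042},
    {"travel": [0,0,0],"twist": [0,0,0],"claw": 0.042},
    {"travel": [0,0,0],"twist": [0,0,0],"claw": 0.042},
    {"travel": [0,0,0],"twist": [0,0,0],"claw": 0.042}
  ]
}}

```text
clock: 16.6
position: [0.6131, 0.0107, 0.2087]
tool_rot: [-3.135, -1.427, 1.349]
force: [0.2, 0.3, -0.4]
grip_width: 0.0419
```

Run:
```python
from hang import *
s,t=grab("19"); t0=load("top18"); s0=load("side18"); ti=load("top0")
for a,b,w in((t,t0,(slice(95,165),slice(140,220))),(s,s0,(slice(150,240),slice(120,200)))):
    print("change",np.abs(a["frame"][w].astype(int)-b["frame"][w]).max(), (np.abs(a["frame"][w].astype(int)-b["frame"][w]).max(2)>40).sum())
eye=ROOT+.012*d-np.array([0,0,.007])
print("ring",plane(t,pc((208,228),140,95,8),.235),"eye exp",eye)
print("tail",plane(t,pc((296,378),140,95,8),.07))
print("expected tail px crop",((proj(t,eye-[0,0,.165])[0]-[140,95])+.5)*8-.5)
# bystanders: changed pixels vs initial top
df=(np.abs(t["frame"].astype(int)-ti["frame"]).max(2)>60).astype(np.uint8)
df[:, 232:]=0
print([tuple(x) for x in cv2.connectedComponentsWithStats(df)[2][1:] if x[4]>4])
crop(t["frame"],140,95,220,165,8,"pics/t19.png")
```

```text
change 8 0
change 23 0
ring [[0.65251243 0.19029618 0.235     ]] eye exp [0.65064673 0.17975932 0.24      ]
tail [[0.65106819 0.1895926  0.07      ]]
expected tail px crop [320.358185   375.68738915]
[(np.int32(163), np.int32(116), np.int32(16), np.int32(28), np.int32(170)), (np.int32(176), np.int32(147), np.int32(5), np.int32(4), np.int32(18)), (np.int32(175), np.int32(153), np.int32(3), np.int32(4), np.int32(7)), (np.int32(193), np.int32(358), np.int32(7), np.int32(7), np.int32(16)), (np.int32(192), np.int32(367), np.int32(4), np.int32(6), np.int32(15)), (np.int32(216), np.int32(371), np.int32(16), np.int32(13), np.int32(46)), (np.int32(188), np.int32(374), np.int32(8), np.int32(10), np.int32(23))]
```

View pics/t19.png

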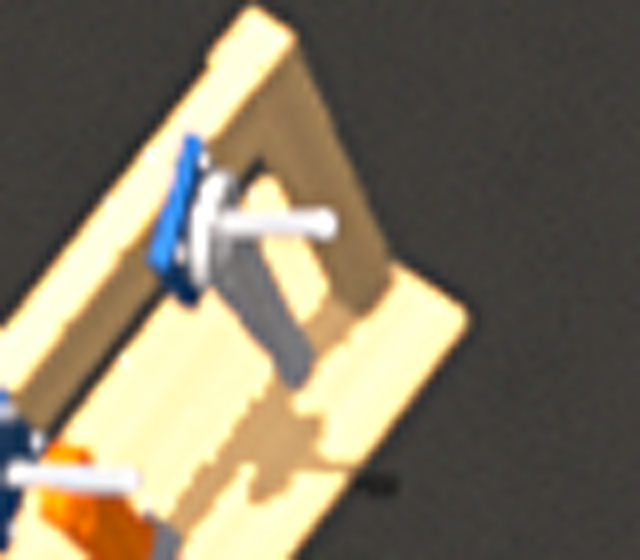

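Run:
```python
from workcell import bot
print(bot.job_done())
```

```text
the job is handed in; nothing more can be done
None
```

The drift key is hanging still at the root of the empty peg, and the job was handed in at about 17 s of the 58 s allowed. I pushed its eye end out flat on the bench until the hole measured 80 mm from the vise's side, then gripped it, turned it upright and threaded the hole over the peg. After release it slid back against the blue plate.

**Last checks**
- **Still:** pictures taken 1.1 s apart show no change at the rack.
- **Straight down:** the ring measured (0.653, 0.190) and the tail (0.651, 0.190), so it is plumb to about 2 mm.
- **Robot clear:** the gripper is about 0.18 m away.
- **Bystanders:** the left half of the top picture, compared with the start, changed only at the hung key and its shadow, and where the arm is. I checked the vise and the other loose things only by eye; the arm hid part of the C-clamp and jar.

**Things that did not go cleanly**
- **Grip retries:** I misread the first two closes as the tips sitting on top of the blade and reopened. Probing for depth, the fingertips briefly pressed on the bench at 66 N, under the 120 N wrist limit. The third close held, and the wrist read about 2 N, which matches the key's weight.
- **Grip width:** it read 20.6 mm on a blade given as 26 mm wide. I did not explain the difference.
- **Hung position:** the ring sits about 10 mm closer to the plate than I had predicted, which is fully back on the peg.
- **Hole distance:** the 80 mm comes mainly from the side camera, because the arm hid the key from the top camera. It is good to about 2 mm.

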